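# Weigh the frit jars on the spring scale

## Task

Clear the pail off the scale and hang it by its handle on the two-pronged hook; then check the scale with the steel check weight and put the weight back in its tray. After that weigh every frit jar there is, one at a time from the shortest to the tallest, and stand each one upright on the plywood board when it has been weighed. For each weighing set the thing alone and gently, without driving the pan to its stop, in the middle of the pan (within a centimetre) and let go of it for a good two seconds; leave the bottle, tape, brush and mug alone.

Things in the scene. Friction and masses are not known exactly. Their poses are not given: they have to be found in the camera images.
- pan (a joint): pan of the spring scale: how far it has sunk, 0 (empty) to 0.020 m (on its stop); about 1.4 mm per N, oil-damped
- scale: white spring scale, fixed. Housing 150 x 150 mm, 58 mm high, with a low sloping dial (up to 60 mm high) reaching to 160 mm out on its -x side; origin on the table under the pan's centre, z up
- pan_center (a point): centre of the upper face of the scale's round flat steel pan (diameter 144 mm, 90 mm above the table when empty); it sinks with the pan
- hook: fixed two-pronged hook stand: wooden base plate 12 mm thick; round post of 16 mm, 215 mm high; origin on the table at the post's axis. Two prongs (8 mm thick) at y = +32 and -32 mm point along the stand's -x from a crossbar at the post's top, dip to their seat at x = -85 mm and turn up to tips at x = -110 mm, tops 226 mm high. Base plate reaches to x = -105 mm
- hook_seat (a point): the lowest point of the hook, midway between the two prongs, on the height of their upper sides (204 mm above the table), 85 mm in front of the post; axes as the stand's: the prongs point along -x
- pail: aluminium pail, rim diameter 90 mm, 65 mm high, 0.18 kg, with a stiff square handle; origin at the centre of its underside, z up. The handle's top bar runs along the pail's y, 10 mm thick, 110 mm long, its axis 140 mm above the underside; legs at y = +55 and -55 mm. Starts on the scale pan. It hangs with the bar across both prongs, one on either side of the bar's middle
- pail_grip (a point): middle of the pail handle's top bar (on the bar's axis)
- weight: turned steel check weight, 0.5 kg: cylinder of diameter 52 mm up to 46 mm, neck of 20 mm, round knob of diameter 30 mm from 69 to 87 mm above its underside; origin at the centre of the underside, z up. Starts in its tray
- tray: fixed square black tray for the check weight, 90 x 90 mm outside, 16 mm high, 4 mm walls and floor; origin at the centre of its underside
- board: fixed plywood board 180 mm (its x) by 310 mm (its y), 12 mm thick, bare; origin at the centre of its underside
- vase: amber glass bottle, diameter 64 mm, 160 mm high; to be left alone; origin at the centre of its underside
- tape: roll of copper foil tape lying flat, diameter 72 mm, 20 mm high; to be left alone; origin at the centre of its underside
- brush: bench brush lying down, about 200 mm long; to be left alone
- cup: white mug, diameter 76 mm, 85 mm high; to be left alone; origin at the centre of its underside
- jar1: wide-based green glass frit jar, the shortest kind: base diameter 68 mm, 55 mm high to the top of its fixed round steel lid (diameter 52 mm, 20 mm thick, on a neck of 44 mm that is 12 mm high below it), 0.25 kg or so; origin at the centre of its underside, z up. May be absent
- jar2: wide-based green glass frit jar, the second shortest kind: base diameter 76 mm, 70 mm high to the top of its fixed round steel lid (diameter 52 mm, 20 mm thick, on a neck of 44 mm that is 12 mm high below it), 0.38 kg or so; origin at the centre of its underside, z up. May be absent
- jar3: wide-based green glass frit jar, the second tallest kind: base diameter 84 mm, 85 mm high to the top of its fixed round steel lid (diameter 52 mm, 20 mm thick, on a neck of 44 mm that is 12 mm high below it), 0.51 kg or so; origin at the centre of its underside, z up. May be absent
- jar4: wide-based green glass frit jar, the tallest kind: base diameter 92 mm, 100 mm high to the top of its fixed round steel lid (diameter 52 mm, 20 mm thick, on a neck of 44 mm that is 12 mm high below it), 0.64 kg or so; origin at the centre of its underside, z up. May be absent

How it is judged:
On the way, in this order (a step that is already met when the one before it is completed fails the run):
1. the pail hangs by its handle on the hook, released (contact force between pail and hook above 0.8 N and height (world z) of pail above 0.045 m and angle between pail's own z axis and vertical below 0.25 rad and x of pail in the frame of hook_seat between -0.03 and 0.04 m and contact force between the fingers and pail below 0.1 N), for 0.4 s.
2. the check weight alone stands centred (within 12 mm) on the pan, released and at rest for 1 s (horizontal distance between weight and pan_center below 0.012 m and z of weight in the frame of pan_center between -0.004 and 0.006 m and contact force between weight and scale above 1 N and angle between weight's own z axis and vertical below 0.08 rad and contact force between the fingers and weight below 0.1 N and linear speed of weight below 0.02 m/s and horizontal distance between weight and jar1 above 0.09 m and horizontal distance between weight and jar2 above 0.09 m and horizontal distance between weight and jar3 above 0.09 m and horizontal distance between weight and jar4 above 0.09 m and horizontal distance between weight and pail above 0.09 m), for 1 s.
3. the check weight stands in its tray again, released (horizontal distance between weight and tray below 0.032 m and z of weight in the frame of tray between 0 and 0.01 m and angle between weight's own z axis and vertical below 0.08 rad and contact force between the fingers and weight below 0.1 N), for 0.3 s.
4. the shortest kind of jar (if present) alone stands upright and centred (within 12 mm) on the pan, released and at rest for 1 s (horizontal distance between jar1 and pan_center below 0.012 m and z of jar1 in the frame of pan_center between -0.004 and 0.006 m and contact force between jar1 and scale above 1 N and angle between jar1's own z axis and vertical below 0.08 rad and contact force between the fingers and jar1 below 0.1 N and linear speed of jar1 below 0.02 m/s and horizontal distance between jar1 and weight above 0.09 m and horizontal distance between jar1 and jar2 above 0.09 m and horizontal distance between jar1 and jar3 above 0.09 m and horizontal distance between jar1 and jar4 above 0.09 m and horizontal distance between jar1 and pail above 0.09 m), for 1 s.
5. the second shortest kind of jar (if present) alone stands upright and centred (within 12 mm) on the pan, released and at rest for 1 s (horizontal distance between jar2 and pan_center below 0.012 m and z of jar2 in the frame of pan_center between -0.004 and 0.006 m and contact force between jar2 and scale above 1 N and angle between jar2's own z axis and vertical below 0.08 rad and contact force between the fingers and jar2 below 0.1 N and linear speed of jar2 below 0.02 m/s and horizontal distance between jar2 and weight above 0.09 m and horizontal distance between jar2 and jar1 above 0.09 m and horizontal distance between jar2 and jar3 above 0.09 m and horizontal distance between jar2 and jar4 above 0.09 m and horizontal distance between jar2 and pail above 0.09 m), for 1 s.
6. the second tallest kind of jar (if present) alone stands upright and centred (within 12 mm) on the pan, released and at rest for 1 s (horizontal distance between jar3 and pan_center below 0.012 m and z of jar3 in the frame of pan_center between -0.004 and 0.006 m and contact force between jar3 and scale above 1 N and angle between jar3's own z axis and vertical below 0.08 rad and contact force between the fingers and jar3 below 0.1 N and linear speed of jar3 below 0.02 m/s and horizontal distance between jar3 and weight above 0.09 m and horizontal distance between jar3 and jar1 above 0.09 m and horizontal distance between jar3 and jar2 above 0.09 m and horizontal distance between jar3 and jar4 above 0.09 m and horizontal distance between jar3 and pail above 0.09 m), for 1 s.
7. the tallest kind of jar (if present) alone stands upright and centred (within 12 mm) on the pan, released and at rest for 1 s (horizontal distance between jar4 and pan_center below 0.012 m and z of jar4 in the frame of pan_center between -0.004 and 0.006 m and contact force between jar4 and scale above 1 N and angle between jar4's own z axis and vertical below 0.08 rad and contact force between the fingers and jar4 below 0.1 N and linear speed of jar4 below 0.02 m/s and horizontal distance between jar4 and weight above 0.09 m and horizontal distance between jar4 and jar1 above 0.09 m and horizontal distance between jar4 and jar2 above 0.09 m and horizontal distance between jar4 and jar3 above 0.09 m and horizontal distance between jar4 and pail above 0.09 m), for 1 s.
At the end, for the whole second after the job is handed in: The pail hangs released on the hook (clear of the table by over 45 mm, tilted under 0.25 rad), the check weight stands upright in its tray, all jars present stand upright and at rest with their centres on the plywood board (at least 5 mm inside its edge), and the pan is empty (sunk under 2 mm) (all of step 1 and all of step 3 and linear speed of pail below 0.03 m/s and value of joint pan below 0.002 m and x of jar1 in the frame of board between -0.085 and 0.085 m and y of jar1 in the frame of board between -0.15 and 0.15 m and z of jar1 in the frame of board between 0.008 and 0.018 m and angle between each of jar1, jar2, jar3, jar4's own z axis and vertical below 0.08 rad and linear speed of each of jar1, jar2, jar3, jar4 below 0.02 m/s and x of jar2 in the frame of board between -0.085 and 0.085 m and y of jar2 in the frame of board between -0.15 and 0.15 m and z of jar2 in the frame of board between 0.008 and 0.018 m and x of jar3 in the frame of board between -0.085 and 0.085 m and y of jar3 in the frame of board between -0.15 and 0.15 m and z of jar3 in the frame of board between 0.008 and 0.018 m and x of jar4 in the frame of board between -0.085 and 0.085 m and y of jar4 in the frame of board between -0.15 and 0.15 m and z of jar4 in the frame of board between 0.008 and 0.018 m); the robot touches nothing.
It fails at once if the vase is disturbed (moved over 40 mm) (distance of vase from where it was at the start of the episode above 0.04 m).
It fails at once if the tape is disturbed (moved over 40 mm) (distance of tape from where it was at the start of the episode above 0.04 m).
It fails at once if the brush is disturbed (moved over 40 mm) (distance of brush from where it was at the start of the episode above 0.04 m).
It fails at once if the cup is disturbed (moved over 40 mm) (distance of cup from where it was at the start of the episode above 0.04 m).
It fails at once if the pan is pressed or dropped onto its stop (value of joint pan above 0.0185 m).
Of jar1, jar2, jar3, jar4 only 2 to 3 are there at a start; the rules pass over those that are not, and their reading is None.
At some moment in a run one of jar1, jar2, jar3, jar4 may be knocked a few centimetres aside while the robot is not near it.
It also fails if it takes over 210 s, if anything falls off the work surface, if the arm or the gripper's body presses on something with over 40 N, if the wrist force passes 120 N, or if a joint passes its speed limit or range.

## Robot

A 6-joint arm with a two-finger parallel gripper is mounted at the origin on the work surface. World frame = base frame: x ahead of the robot, y to its left, z up, the work surface at z = 0. Lengths are in m, angles in rad, forces in N, time in s.
With the tool pointing down it reaches from about 0.35 to 0.975 m from the base axis. Payload 4.9 kg.
Tool frame: the origin (TCP) lies at the very end of the fingers, on their centre line; the grasp point (between the pads) lies 19 mm behind it; z points along the fingers, y is the line along which they close (so a half turn about z gives the same grasp; the last joint's range is limited). The gripper opens to 85 mm and grips with 20 to 120 N. Pads are 22 mm wide; open, the fingers measure 114 mm over their backs; the gripper's body (76 mm by 85 mm) begins 54 mm behind the grasp point. The pads swing forward as they close: fully open they stand 13 mm farther back than shut.
Start: joints at [1.154, 0.053, 1.613, -0, 1.476, -0.119], TCP at [0.183, 0.597, 0.231] pointing down, gripper open.
Joint ranges: [-3.01, 3.01], [-1.01, 2.22], [0.06, 2.58], [-1.02, 4.17], [0.09, 2.62], [-3.14, 3.14]. Speed limits (rad/s): [2.57, 2.57, 3.14, 3.14, 3.14, 3.14].

## Interface

Orientations are given as a unit quaternion [w, x, y, z].
In Python, from plant import monitor, vision, manip gives the robot as it stands. The module is installed in compiled form; this text tells all that it offers.
- The arm moves only by the tool arm_command, never from a script. Its argument "rows" is a list of rows, each a list of 3 entries, a list of its own where there are three numbers: the finger opening in mm, from 0 to 85.4, then the shift along the world's x, y, z in units of 30 cm (1.0 is 30 cm), then the turn, a rotation vector about the world's x, y, z in units of pi/2 rad (1.0 is pi/2 rad). In form: [[claw, [x, y, z], [wx, wy, wz]], ...]. A call has 1 to 12 rows; each row is the pose to reach, as a shift and turn from the pose commanded when the call began; what a row does not reach only later rows make up. A row lasts 1/12 s, in which the tool goes at most 41.7 mm and 7.16 degrees, less where a joint would pass 70% of its speed; a pose out of reach is approached as far as the arm can. A call with a number of a shift or a turn outside -1 to 1 is refused whole. A call with a gripper value outside its range is refused whole. The fingers move at their own pace and stop on an object; the grip force is fixed at half the most. Time passes only in rows, so rows that repeat a pose let the fingers close. It gives the time, the measured TCP pose, the force, the opening and the grip force at its end, in the units of the state.
- monitor.state(): the state, without advancing time (a new reading comes with each control period).
- vision.grab_frame(name): name is "side" or "top" or "wrist"; returns a dict with "color" (480x640x3 uint8, red, green, blue), "z_map" (480x640 float32, m along the optical axis (not along the pixel's ray), 0 where there is no reading), "mtx" (3x3 intrinsics, pixels), "k1" (the pictures are not rectified: a ray, as slopes to the right and down, at radius r is drawn at 1 + k1 r^2 times it, then the intrinsics apply), "R" (3x3) and "t" (3): a world point X has camera coordinates R X + t. Camera axes: x right, y down, z forward; pixel columns grow to the right and rows downward; lengths in m; the calibration is good to about 2 mm. A picture is of the moment at which its call begins.
- manip.job_done(): hands the job in; it is judged then, once.
The state is a dict: "time": time; "joint_pos": joint angles; "joint_vel": joint speeds; "joint_efforts": joint torques, N m; "tool_pos": TCP position; "tool_rot": TCP orientation; "contact_force": force on the tool from outside, world axes, zero at the start; "ft_torque": the same for the moment, N m; "gripper_width": opening from 0.0 (shut) to 1.0 (fully open); "grasp_force": force on a finger pad.
Only numpy, scipy, OpenCV 4.12 (cv2) and the standard library are available. Lean on these libraries where they do the work, as an engineer would, in place of code of your own. Each camera call takes 0.05 s, during which the arm holds its last target. There are 200 camera calls.

## Working session

There is one attempt and no reset: what is moved stays moved. The work goes in short steps, Python scripts to look and compute and a tool call to move; the robot and the scene stay as the last step left them, time stands still between calls to the robot, and variables do not carry over. Pictures are saved under pics/ and viewed, at most 14 in all, crops included, and the job is handed in when it is done.

Besides the shell and the picture viewer there is one more tool, called after ">>>" in YAML: its name, and indented under it one key for each argument. arm_command: Moves the arm, as the interface text tells. Shifts and turns lie within -1 to 1; 1 stands for 30 cm of shift or pi/2 rad of turn. Its arguments: {"type":"object","properties":{"rows":{"type":"array"}},"required":["rows"]}

```bash
mkdir -p pics; cat > h.py <<'E'
import numpy as np, cv2
from plant import monitor, vision, manip
def grab(n):
    f=vision.grab_frame(n); np.savez(f'{n}.npz',**{k:np.asarray(v) for k,v in f.items()}); return f
def load(n): return dict(np.load(f'{n}.npz'))
def save(f,p): cv2.imwrite(p,cv2.cvtColor(f['color'],cv2.COLOR_RGB2BGR))
def und(f,uv):
    K=np.array(f['mtx']);uv=np.asarray(uv,float).reshape(-1,2)
    d=np.c_[(uv[:,0]-K[0,2])/K[0,0],(uv[:,1]-K[1,2])/K[1,1]]
    s=d.copy()
    for _ in range(20): s=d/(1+float(f['k1'])*(s**2).sum(1))[:,None]
    return s
def atz(f,uv,z):  # ray cut with height z
    s=und(f,uv);R=np.array(f['R']);t=np.array(f['t'])
    c=-R.T@t; d=np.c_[s,np.ones(len(s))]@R
    return c+d*((z-c[2])/d[:,2])[:,None]
def cloud(f):
    v,u=np.mgrid[0:480,0:640];s=und(f,np.c_[u.ravel(),v.ravel()])
    z=np.array(f['z_map']).ravel()
    P=(np.c_[s,np.ones(len(s))]*z[:,None]-np.array(f['t']))@np.array(f['R'])
    P[z==0]=np.nan
    return P.reshape(480,640,3)
E
python3 - <<'E'
from h import *
print(monitor.state())
for n in('top','side'):
    f=grab(n);save(f,f'pics/{n}0.png');print(n,-np.array(f['R']).T@f['t'],f['mtx'][0][0],f['k1'])
E
```

```text
{'time': 0.0, 'joint_pos': array([ 1.15398730e+00,  5.33591607e-02,  1.61427928e+00,  6.52201951e-06,
        1.47599842e+00, -1.19020981e-01]), 'joint_vel': array([ 1.03365617e-03, -1.77826278e-03,  2.92826980e-04, -5.09636178e-05,
       -1.67688971e-03, -8.98938742e-04]), 'joint_efforts': array([ 3.26384707e-04, -3.93679440e+01, -3.70173347e+01, -2.06354298e-04,
        7.10527820e-03,  3.03032471e-05]), 'tool_pos': array([0.18313815, 0.59692186, 0.23007039]), 'tool_rot': array([-2.73702814e-04,  1.48344714e-01,  9.88935185e-01, -9.84780216e-04]), 'contact_force': array([-0.79179317, -0.25083984,  0.42078291]), 'ft_torque': array([ 0.0106742 , -0.06217007,  0.06669051]), 'grasp_force': 0.0, 'gripper_width': 1.0008722581397906}
top [ 0.28599711 -0.02571761  1.62442618] 613.1968601055062 -0.1278548211361139
side [0.08753981 1.00800974 1.35123769] 530.0683907300973 0.0462557299073258
```

View pics/top0.png

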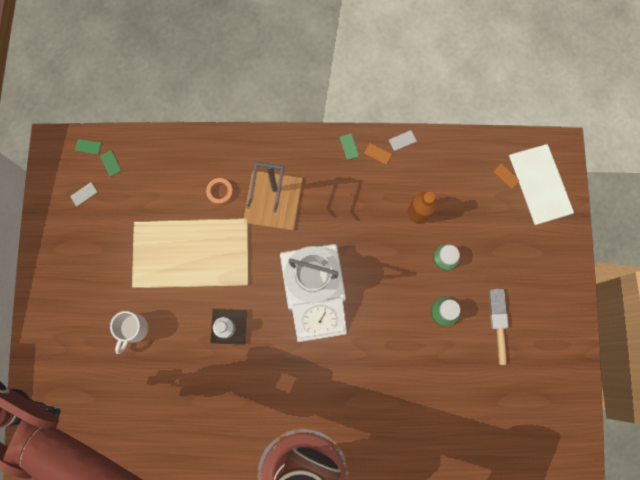

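View pics/side0.png

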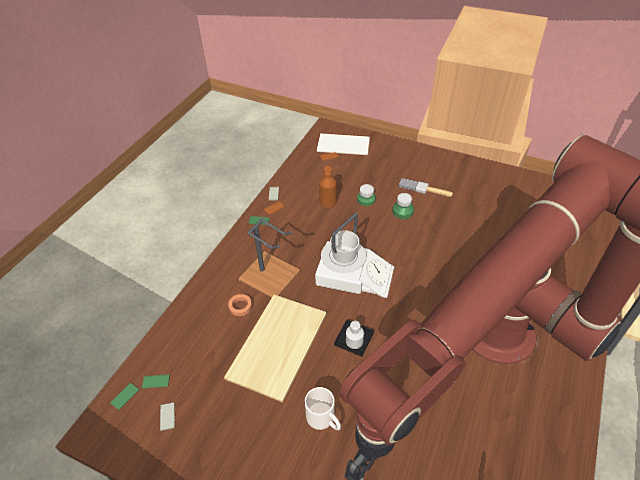

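Top view: pail on the scale (313,272), hook (270,190), board (190,253), weight in tray (224,327), jars at (448,256) and (447,311), vase (423,207), tape (219,190), cup (127,327), brush (500,325). Now measuring from the depth cloud.

```bash
python3 - <<'E'
from h import *
f=load('top');P=cloud(f)
def reg(u0,v0,u1,v1,zlo,zhi,name):
    Q=P[v0:v1,u0:u1].reshape(-1,3);Q=Q[(Q[:,2]>zlo)&(Q[:,2]<zhi)]
    if len(Q)<3: print(name,'few');return
    r=cv2.minAreaRect((Q[:,:2]*1000).astype(np.float32))
    c,rad=cv2.minEnclosingCircle((Q[:,:2]*1000).astype(np.float32))
    print(name,len(Q),'med',np.median(Q,0).round(4),'zmax',Q[:,2].max().round(4),'rect',np.round(r[0],1),np.round(r[1],1),round(r[2],1),'circ',np.round(c,1),round(rad,1))
reg(425,235,470,280,.03,.2,'jarA'); reg(425,290,470,335,.03,.2,'jarB')
reg(425,235,470,280,-.02,.006,'tbl')
for n,b in (('jarA',(425,235,470,280)),('jarB',(425,290,470,335))):
    Q=P[b[1]:b[3],b[0]:b[2]].reshape(-1,3);zm=np.nanpercentile(Q[:,2],99)
    reg(*b,zm-.006,zm+.01,n+'lid')
reg(120,210,255,295,.007,.02,'board')
reg(205,305,250,350,.06,.1,'knob'); reg(205,305,250,350,.012,.025,'trayrim');reg(205,305,250,350,.035,.055,'wbody')
reg(280,240,350,300,.21,.25,'bar');reg(280,240,350,300,.14,.17,'pailrim');reg(280,240,350,305,.05,.066,'housing')
reg(240,155,305,235,.19,.24,'prongs');reg(240,155,305,235,.008,.018,'base')
for u in(268,): pass
reg(290,300,350,345,.03,.066,'dial');reg(400,180,445,225,.1,.2,'vase');reg(200,175,240,205,.01,.03,'tape');reg(105,305,155,355,.03,.1,'cup')
im=cv2.cvtColor(f['color'],cv2.COLOR_RGB2BGR)
a=cv2.resize(im[150:350,200:360],None,fx=3.0,fy=3.0,interpolation=cv2.INTER_CUBIC);cv2.imwrite('pics/c1.png',a)
E
```

```text
jarA 314 med [ 0.565  -0.3765  0.0551] zmax 0.0645 rect [ 565.4 -377.2] [49.6 50.1] 80.0 circ [ 566.4 -377.2] 26.3
jarB 467 med [ 0.4195 -0.3658  0.0682] zmax 0.0804 rect [ 421.9 -366.2] [60.1 65.9] 87.1 circ [ 421.  -370.8] 35.0
tbl 1397 med [ 5.695e-01 -3.875e-01  1.000e-04] zmax 0.006 rect [ 570.  -384.9] [123.5 125.6] 88.7 circ [ 570.  -385.1] 87.0
jarAlid 172 med [ 0.5669 -0.3767  0.0578] zmax 0.0645 rect [ 564.6 -377.6] [48.4 47.7] 33.2 circ [ 565.8 -377.7] 25.6
jarBlid 201 med [ 0.4219 -0.3713  0.0722] zmax 0.0804 rect [ 420.8 -370.4] [48.7 49.5] 26.2 circ [ 421.7 -370.5] 26.0
board 7159 med [0.574  0.3066 0.0128] zmax 0.02 rect [578.6 321.2] [232.6 370.8] 0.7 circ [589.8 323.4] 211.0
knob 123 med [0.3742 0.2067 0.0911] zmax 0.0991 rect [372.8 207.1] [30.  32.8] 88.2 circ [370.3 205.1] 19.0
trayrim 226 med [0.3768 0.1921 0.0168] zmax 0.0247 rect [383.2 199.1] [92.1 98.6] 88.6 circ [378.9 199. ] 62.5
wbody 155 med [0.3692 0.2023 0.051 ] zmax 0.055 rect [374.1 207.3] [50.9 50.6] 59.7 circ [374.7 208. ] 26.6
bar 227 med [ 0.5039 -0.0225  0.2318] zmax 0.2402 rect [504.6 -21.7] [11
[... 232 characters left out ...]
9 149.8] 9.4 circ [504.6 -20.4] 103.4
prongs 430 med [0.7238 0.084  0.2153] zmax 0.2287 rect [698.9  93.4] [ 72.2 121.1] 81.0 circ [697.3  93.5] 67.1
base 2044 med [0.7097 0.0931 0.0126] zmax 0.018 rect [738.2  91.4] [225.1 174.7] 0.6 circ [735.3  97.9] 134.2
dial 1144 med [ 0.4138 -0.0309  0.0504] zmax 0.066 rect [410.2 -33.7] [ 70.7 139.3] 0.6 circ [420.2 -33.7] 73.8
vase 445 med [ 0.6843 -0.3036  0.1173] zmax 0.1701 rect [ 690.8 -307.9] [61.5 59.4] 72.6 circ [ 690.5 -309. ] 32.3
tape 341 med [0.7443 0.2347 0.0201] zmax 0.0297 rect [746.5 230.8] [93.4 77.5] 74.6 circ [751.1 233.4] 53.4
cup 535 med [0.365  0.4668 0.0694] zmax 0.097 rect [358.6 450.5] [99.6 78.5] 11.1 circ [353.8 456.7] 55.7
```

View pics/c1.png

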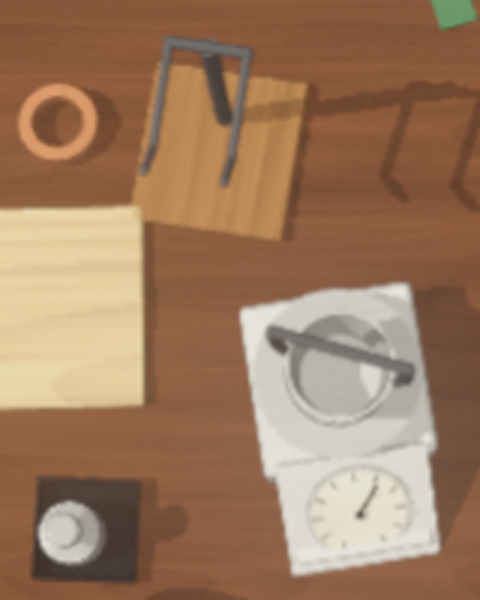

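Crop (3x from 200,150): housing corners (240,312),(410,284),(437,440); bar from (268,332) to (413,375); crossbar ends (168,42),(250,50); tips (146,170),(225,183); hook base corners (160,62),(308,83),(283,240),(132,220); knob (67,530), tray corners (38,478),(141,481),(136,580),(33,577).

```bash
python3 - <<'E'
from h import *
f=load('top')
def c(pts,z): return atz(f,np.array(pts,float)/3+[200-1/3,150-1/3],z)[:,:2]*1000
def ang(a,b): d=b-a;return np.degrees(np.arctan2(d[1],d[0]))
h=c([(240,312),(410,284),(437,440)],.058);print('housing',h.round(1),'cen',((h[0]+h[2])/2).round(1),np.linalg.norm(h[0]-h[1]),np.linalg.norm(h[1]-h[2]),'xdir',ang(h[2],h[1]),ang(h[1],h[0])-90)
b=c([(268,332),(413,375)],.228);print('bar',b.round(1),b.mean(0),np.linalg.norm(b[0]-b[1]),'y dir',ang(b[1],b[0]))
k=c([(168,42),(250,50)],.215);t=c([(146,170),(225,183)],.226);print('cross',k.round(1),'tips',t.round(1),'mid',k.mean(0),t.mean(0),np.linalg.norm(k.mean(0)-t.mean(0)),np.linalg.norm(t[0]-t[1]),'x dir',ang(t.mean(0),k.mean(0)))
g=c([(160,62),(308,83),(283,240),(132,220)],.012);print('base',g.round(1),g.mean(0),'x dir',ang(g[3],g[0]),ang(g[2],g[1]))
print('knob',c([(67,530)],.087),'tray',c([(38,478),(141,481),(136,580),(33,577)],.016).mean(0))
bo=atz(f,[(133.5,222),(246.5,219.5),(247.5,286),(134,287.5)],.012)[:,:2]*1000;print('board',bo.round(1),bo.mean(0))
for n,z,p in(('A',.055,(449.5,255.5)),('B',.07,(450,310.5))):print(n,atz(f,[p],z))
# lid segmentation: bright pixels
C=f['color'].astype(int)
for n,z,(u0,v0,u1,v1) in(('A',.055,(425,235,470,280)),('B',.07,(425,290,470,335))):
    S=C[v0:v1,u0:u1];m=(S.min(2)>130).astype(np.uint8);v,u=np.nonzero(m);(cc,r)=cv2.minEnclosingCircle(np.c_[u,v].astype(np.float32));print(n,m.sum(),np.array(cc)+[u0,v0],r,atz(f,[np.array(cc)+[u0,v0]],z))
E
```

```text
housing [[ 564.8   64.7]
 [ 590.6  -82.4]
 [ 454.9 -105.6]] cen [509.8 -20.4] 149.30370643573977 137.63224518153905 xdir 9.713019927116 9.93710304798482
bar [[519.1  33.1]
 [486.5 -78.6]] [502.76636269 -22.75789642] 116.28429317445325 y dir 73.72336132233355
cross [[756.6 117.6]
 [750.2  51.6]] tips [[647.5 130.9]
 [637.4  68.6]] mid [753.39419647  84.57397365] [642.47831331  99.76241242] 111.95097949916402 63.13599259353312 x dir -7.797390026475875
base [[805.1 145. ]
 [785.8   9.1]
 [638.9  29.9]
 [656.4 166.2]] [721.53997884  87.57900629] x dir -8.098994489405262 -8.055729230327607
knob [[373.70932915 204.56010028]] tray [378.97575747 197.75762737]
board [[657.6 468.7]
 [666.1 158.8]
 [485.3 151.2]
 [478.  456.4]] [571.77579521 308.79544009]
A [[ 0.56366595 -0.37877741  0.055     ]]
B [[ 0.41854294 -0.37239591  0.07      ]]
A 330 [448.78260803 254.63043404] 10.346760749816895 [[ 0.56596264 -0.37695264  0.055     ]]
B 335 [449.25 309.5 ] 10.359274864196777 [[ 0.42109441 -0.37052863  0.07      ]]
```

>>> arm_command:
  rows:
    - [40,[0.533,-1.0,0.233],[0,0,-0.491]]
    - [40,[0.533,-1.0,0.233],[0,0,-0.491]]
    - [40,[0.533,-1.0,0.233],[0,0,-0.491]]
    - [40,[0.533,-1.0,0.233],[0,0,-0.491]]
    - [40,[0.533,-1.0,0.233],[0,0,-0.491]]
    - [40,[0.533,-1.0,0.233],[0,0,-0.491]]
    - [40,[0.533,-1.0,0.233],[0,0,-0.491]]
    - [40,[0.533,-1.0,0.233],[0,0,-0.491]]
    - [40,[0.533,-1.0,0.233],[0,0,-0.491]]
    - [40,[0.533,-1.0,0.233],[0,0,-0.491]]

```text
time: 0.93
tool_pos: [0.3448, 0.2952, 0.3021]
tool_rot: [0.001, 0.512, 0.859, 0.001]
contact_force: [-0.4, 0.5, -0.8]
gripper_width: 0.468
grasp_force: 0.0
```

>>> arm_command:
  rows:
    - [40,[0.533,-1.0,0],[0,0,-0.491]]
    - [40,[0.533,-1.0,0],[0,0,-0.491]]
    - [40,[0.533,-1.0,0],[0,0,-0.491]]
    - [40,[0.533,-1.0,0],[0,0,-0.491]]
    - [40,[0.533,-1.0,0],[0,0,-0.491]]
    - [40,[0.533,-1.0,0],[0,0,-0.491]]
    - [40,[0.533,-1.0,0],[0,0,-0.491]]
    - [40,[0.533,-1.0,0],[0,0,-0.491]]
    - [40,[0.533,-1.0,0],[0,0,-0.491]]
    - [40,[0.533,-1.0,0],[0,0,-0.491]]
    - [40,[0.533,-1.0,0],[0,0,-0.491]]

```text
time: 1.85
tool_pos: [0.5029, -0.0017, 0.3003]
tool_rot: [-0.001, 0.796, 0.606, -0.0]
contact_force: [-0.3, 0.4, -0.9]
gripper_width: 0.47
grasp_force: 0.0
```

```bash
cat >> h.py <<'E'
def st():
    s=monitor.state();w,x,y,z=s['tool_rot'];ty=np.degrees(np.arctan2(1-2*(x*x+z*z),2*(x*y-w*z)))
    zz=1-2*(x*x+y*y)
    print('t',round(s['time'],2),'tcp',np.round(np.array(s['tool_pos'])*1000,1),'tooly',round(ty,2),'zz',round(zz,4),'F',np.round(s['contact_force'],1),'w',round(s['gripper_width']*85.4,1),'gf',round(s['grasp_force'],1))
    return s
E
python3 - <<'E'
from h import *
st()
f=grab('wrist');save(f,'pics/w0.png')
f=grab('side');save(f,'pics/s1.png')
E
```

```text
t 1.85 tcp [502.9  -1.7 300.3] tooly -15.43 zz -1.0 F [-0.3  0.4 -0.9] w 40.2 gf 0.0
```

View pics/w0.png

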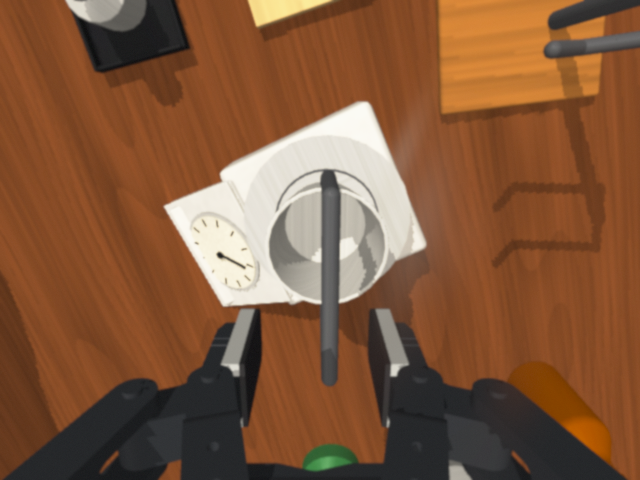

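View pics/s1.png

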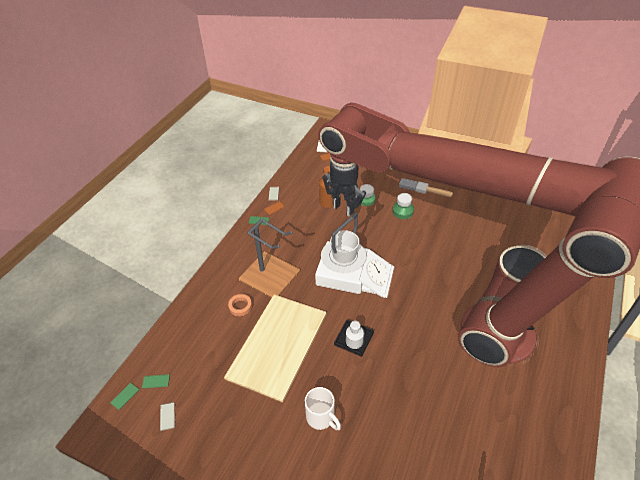

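Wrist: bar vertical, ends (330,170)–(330,385); pail rim and pan visible around (328,245). Side: no third jar where the arm was; only two jars.

```bash
python3 - <<'E'
from h import *
f=load('wrist')
print(atz(f,[(330,176),(330,378),(330,277)],.2275).round(4))
# pan circle edges and prong tips
print('tips',atz(f,[(556,20),(549,50)],.222).round(4))
P=cloud(f);m=(P[...,2]>.08)&(P[...,2]<.092)
Q=P[m][:,:2];Q=Q[np.linalg.norm(Q-[.504,-.021],axis=1)<.09];c,r=cv2.minEnclosingCircle((Q*1000).astype(np.float32));print('pan',len(Q),c,r)
m=(P[...,2]>.148)&(P[...,2]<.158);Q=P[m][:,:2];Q=Q[np.linalg.norm(Q-[.504,-.021],axis=1)<.06];c,r=cv2.minEnclosingCircle((Q*1000).astype(np.float32));print('rim',len(Q),c,r,Q.mean(0))
h=atz(f,[(222,170),(368,102),(426,243)],.058)[:,:2]*1000;print(h,(h[0]+h[2])/2,np.linalg.norm(h[0]-h[1]),np.linalg.norm(h[2]-h[1]))
E
```

```text
[[ 0.5233  0.0402  0.2275]
 [ 0.4923 -0.0767  0.2275]
 [ 0.509  -0.0135  0.2275]]
tips [[0.6428 0.0813 0.222 ]
 [0.6384 0.0693 0.222 ]]
pan 11554 (508.709716796875, -20.608776092529297) 72.09244537353516
rim 1772 (502.27886962890625, -21.358749389648438) 48.90375900268555 [ 0.50574536 -0.02598737]
[[428.68719281  41.78136868]
 [568.77441736  63.31176434]
 [592.82291624 -75.714176  ]] [510.75505452 -16.96640366] 141.7321008827809 141.090546761994
```

>>> arm_command:
  rows:
    - [40,[0.01,-0.057,0],[0,0,0]]
    - [40,[0.01,-0.057,-0.1],[0,0,0]]
    - [40,[0.01,-0.057,-0.2],[0,0,0]]
    - [40,[0.01,-0.057,-0.26],[0,0,0]]
    - [40,[0.01,-0.057,-0.3],[0,0,0]]
    - [40,[0.01,-0.057,-0.305],[0,0,0]]
    - [0,[0.01,-0.057,-0.305],[0,0,0]]
    - [0,[0.01,-0.057,-0.305],[0,0,0]]
    - [0,[0.01,-0.057,-0.305],[0,0,0]]
    - [0,[0.01,-0.057,-0.305],[0,0,0]]
    - [0,[0.01,-0.057,-0.305],[0,0,0]]
    - [0,[0.01,-0.057,-0.305],[0,0,0]]

```text
time: 2.95
tool_pos: [0.5068, -0.0196, 0.2108]
tool_rot: [0.001, 0.796, 0.606, 0.001]
contact_force: [0.4, 1.7, 1.9]
gripper_width: 0.09
grasp_force: 58.5
```

>>> arm_command:
  rows:
    - [0,[0,0,0],[0,0,0]]
    - [0,[0,0,0],[0,0,0]]
    - [0,[0,0,0.02],[0,0,0]]
    - [0,[0,0,0.05],[0,0,0]]
    - [0,[0,0,0.1],[0,0,0]]
    - [0,[0,0,0.16],[0,0,0]]
    - [0,[0,0,0.22],[0,0,0]]
    - [0,[0,0,0.27],[0,0,0]]
    - [0,[0,0,0.27],[0,0,0]]

```text
time: 3.7
tool_pos: [0.5076, -0.02, 0.2951]
tool_rot: [0.002, 0.796, 0.606, 0.002]
contact_force: [0.1, -0.3, -0.9]
gripper_width: 0.09
grasp_force: 58.6
```

```bash
python3 - <<'E'
from h import *
st()
f=grab('wrist');save(f,'pics/w1.png')
E
```

```text
t 3.7 tcp [507.6 -20.  295.1] tooly -15.45 zz -1.0 F [ 0.1 -0.3 -0.9] w 7.7 gf 58.6
```

View pics/w1.png

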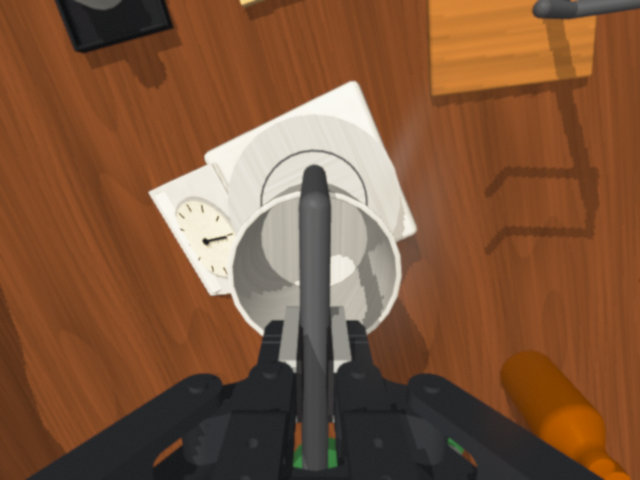

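Pail lifted, bar centred between the fingers (col 315, rows 167–470). Moving above the hook seat.

>>> arm_command:
  rows:
    - [0,[0.06,0.043,0],[0,0,0.01]]
    - [0,[0.12,0.086,0],[0,0,0.02]]
    - [0,[0.18,0.13,0],[0,0,0.03]]
    - [0,[0.24,0.173,0],[0,0,0.04]]
    - [0,[0.3,0.216,0],[0,0,0.05]]
    - [0,[0.36,0.26,0],[0,0,0.06]]
    - [0,[0.42,0.3,0],[0,0,0.07]]
    - [0,[0.48,0.345,0],[0,0,0.08]]
    - [0,[0.52,0.375,0],[0,0,0.083]]
    - [0,[0.54,0.388,0],[0,0,0.083]]
    - [0,[0.54,0.388,0],[0,0,0.083]]
    - [0,[0.54,0.388,0],[0,0,0.083]]

```text
time: 4.75
tool_pos: [0.6651, 0.0958, 0.2827]
tool_rot: [-0.004, 0.755, 0.656, -0.006]
contact_force: [-3.7, -2.5, -12.8]
gripper_width: 0.088
grasp_force: 58.3
```

```bash
python3 - <<'E'
from h import *
f=load('wrist');print('bar ends old',atz(f,[(315,172),(315,466)],.312).round(4))
st()
f=grab('wrist');im=cv2.cvtColor(f['color'],cv2.COLOR_RGB2BGR)
g=grab('side');i2=cv2.cvtColor(g['color'],cv2.COLOR_RGB2BGR)[180:300,200:360]
cv2.imwrite('pics/w2.png',np.hstack([cv2.resize(im,(400,300)),cv2.resize(i2,(400,300),interpolation=cv2.INTER_CUBIC)]))
t=grab('top');P=cloud(t)
# pan, pail gone
m=(P[...,2]>.078)&(P[...,2]<.1);Q=P[m][:,:2];Q=Q[np.linalg.norm(Q-[.505,-.021],axis=1)<.09];c,r=cv2.minEnclosingCircle((Q*1000).astype(np.float32));print('pan top',len(Q),c,r,Q.mean(0), np.median(P[m][:,2]))
E
```

```text
bar ends old [[ 0.525   0.0399  0.312 ]
 [ 0.4953 -0.0672  0.312 ]]
t 4.75 tcp [665.1  95.8 282.7] tooly -8.01 zz -0.9999 F [ -3.7  -2.5 -12.8] w 7.5 gf 58.3
pan top 2500 (506.82232666015625, -19.302793502807617) 71.99707794189453 [ 0.50632209 -0.01935444] 0.09063143493644711
```

View pics/w2.png

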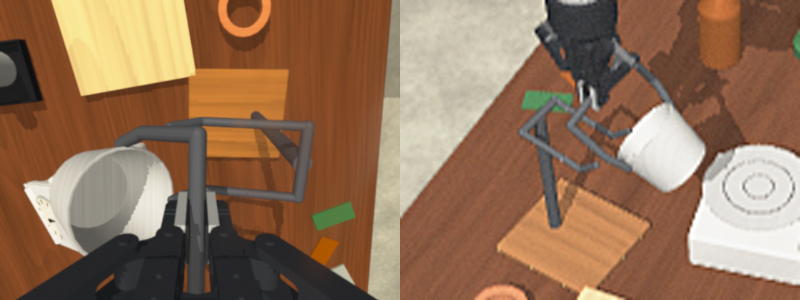

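The pail's side hit the prong tips and it swung back about 45° on the bar (I should have stayed lower or much higher). It is still held. I'll back off, measure the tilt, and tilt the tool to right it.

>>> arm_command:
  rows:
    - [0,[-0.04,0.005,0.02],[0,0,0]]
    - [0,[-0.1,0.013,0.05],[0,0,0]]
    - [0,[-0.16,0.022,0.08],[0,0,0]]
    - [0,[-0.24,0.033,0.1],[0,0,0]]
    - [0,[-0.32,0.044,0.12],[0,0,0]]
    - [0,[-0.4,0.055,0.12],[0,0,0]]
    - [0,[-0.44,0.06,0.12],[0,0,0]]
    - [0,[-0.44,0.06,0.12],[0,0,0]]
    - [0,[-0.44,0.06,0.12],[0,0,0]]

```text
time: 5.65
tool_pos: [0.5363, 0.115, 0.3274]
tool_rot: [0.001, 0.754, 0.656, 0.001]
contact_force: [-0.4, 0.7, -1.8]
gripper_width: 0.093
grasp_force: 59.6
```

```bash
python3 - <<'E'
from h import *
st()
f=grab('wrist');t=grab('top');g=grab('side')
a=cv2.cvtColor(f['color'],cv2.COLOR_RGB2BGR)
b=cv2.cvtColor(g['color'],cv2.COLOR_RGB2BGR)[170:320,220:420]
cv2.imwrite('pics/w3.png',np.hstack([cv2.resize(a,(400,300)),cv2.resize(b,(400,300),interpolation=cv2.INTER_CUBIC)]))
E
```

```text
t 5.65 tcp [536.3 115.  327.4] tooly -7.95 zz -1.0 F [-0.4  0.7 -1.8] w 7.9 gf 59.6
```

View pics/w3.png

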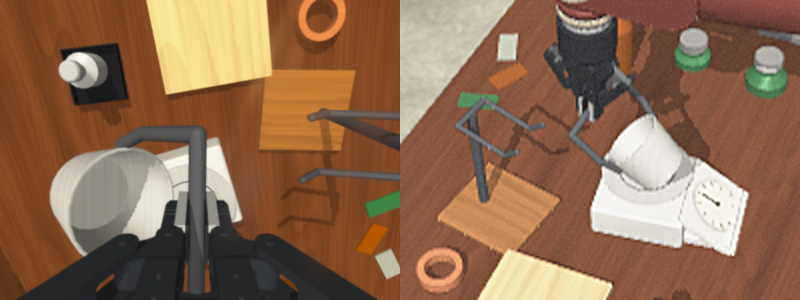

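```bash
python3 - <<'E'
from h import *
b=np.array([.5363,.115,.3274+.0175]);a=np.radians(-8);X=np.array([np.cos(a),np.sin(a),0]);Y=np.array([-np.sin(a),np.cos(a),0])
for n in('wrist','side'):
    P=cloud(load(n)).reshape(-1,3);P=P[~np.isnan(P[:,0])]-b
    x,y,z=P@X,P@Y,P[:,2]
    m=(np.abs(np.abs(y)-55)>0)&(np.abs(y)>.049)&(np.abs(y)<.062)&(np.hypot(x,z)<.07)&(np.hypot(x,z)>.015)
    th=np.degrees(np.arctan2(-x,-z))
    for s in(-1,1):
        k=m&(np.sign(y)==s);
        if k.sum()>5: print(n,'leg',s,k.sum(),np.percentile(th[k],[10,50,90]).round(1), y[k].mean())
    # pail body profile in plane
    k=(np.abs(y)<.05)&(np.hypot(x,z)>.06)&(np.hypot(x,z)<.16)&(x<-.0)
    print(n,'body',k.sum(),np.percentile(th[k],[1,10,50,90,99]).round(1))
    # y extents of bar
    k=(np.hypot(x,z)<.012);print('bar y',k.sum(),y[k].min() if k.sum() else '',y[k].max() if k.sum() else '')
E
```

```text
wrist leg 1 42 [-11.9   5.    9.9] 0.04944183441876632
wrist body 26416 [ 15.5  23.2  48.8 146.4 173.6]
bar y 7806 -0.04037921804097735 0.049549032321218184
side leg -1 13 [52.9 62.3 74.3] -0.06058712644083129
side leg 1 7 [-6.   7.6 22.1] 0.0501032308097051
side body 1502 [ 16.3  24.5  67.  171.9 179.1]
bar y 77 -0.048814305924321934 0.04177969144937129
```

>>> arm_command:
  rows:
    - [0,[0,0,0],[-0.007,-0.05,0]]
    - [0,[0,0,0],[-0.014,-0.1,0]]
    - [0,[0,0,0],[-0.021,-0.15,0]]
    - [0,[0,0,0],[-0.028,-0.2,0]]
    - [0,[0.01,0,0],[-0.035,-0.25,0]]
    - [0,[0.015,0,0],[-0.042,-0.3,0]]
    - [0,[0.02,0,0],[-0.049,-0.35,0]]
    - [0,[0.025,0,0.01],[-0.056,-0.4,0]]
    - [0,[0.03,0,0.01],[-0.063,-0.45,0]]
    - [0,[0.04,0,0.017],[-0.07,-0.495,0]]
    - [0,[0.04,0,0.017],[-0.07,-0.495,0]]
    - [0,[0.04,0,0.017],[-0.07,-0.495,0]]

```text
time: 6.8
tool_pos: [0.5478, 0.1148, 0.3306]
tool_rot: [0.288, 0.698, 0.607, 0.249]
contact_force: [1.0, -0.4, -1.6]
gripper_width: 0.086
grasp_force: 59.7
```

```bash
python3 - <<'E'
from h import *
s=st();print(np.round(s['joint_pos'],2),np.round(s['tool_rot'],4))
t=grab('top');g=grab('side');f=grab('wrist')
a=cv2.cvtColor(t['color'],cv2.COLOR_RGB2BGR)[140:320,200:400]
b=cv2.cvtColor(g['color'],cv2.COLOR_RGB2BGR)[150:330,220:420]
cv2.imwrite('pics/w4.png',np.hstack([cv2.resize(a,(400,360),interpolation=cv2.INTER_CUBIC),cv2.resize(b,(400,360),interpolation=cv2.INTER_CUBIC)]))
E
```

```text
t 6.8 tcp [547.8 114.8 330.6] tooly -7.92 zz -0.7098 F [ 1.  -0.4 -1.6] w 7.3 gf 59.7
[ 0.19 -0.6   2.11 -0.3   0.9   0.42] [0.2879 0.6976 0.6068 0.2494]
```

View pics/w4.png

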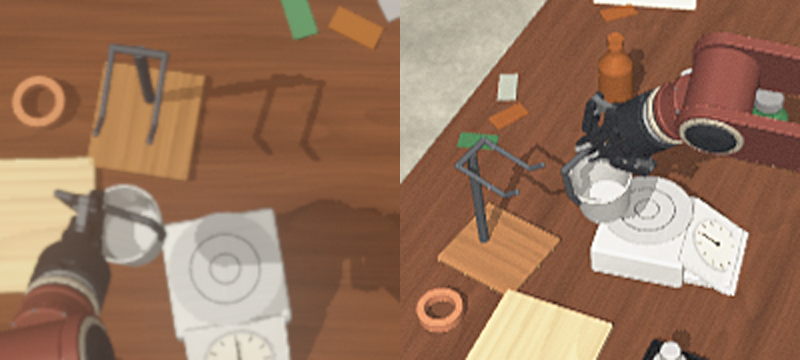

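```bash
cat > pf.py <<'E'
from h import *
from scipy.optimize import least_squares
def fit(b,yaw,names=('top','side','wrist')):
    """pail+handle fit: bar centre b, tilt th about bar (bottom toward -x), small yaw"""
    Q=[]
    for n in names:
        P=cloud(load(n)).reshape(-1,3);P=P[~np.isnan(P[:,0])];d=np.linalg.norm(P-(b-[0,0,.1]),axis=1);Q.append(P[d<.12][::(4 if n=='wrist' else 1)])
    Q=np.vstack(Q);best=None
    def loc(p):
        B=b+np.array([p[1],0,p[2]]);a=np.radians(yaw);th=p[0]
        X=np.array([np.cos(a),np.sin(a),0]);Y=np.array([-np.sin(a),np.cos(a),0])
        D=-np.sin(th)*X-np.cos(th)*np.array([0,0,1]);E=np.cross(Y,D)
        q=Q-B;return q@E,q@Y-p[3],q@D
    def err(p):
        e,y,d=loc(p);r=np.hypot(e,y)
        rad=.045-(d-.075)/.065*p[4]
        wall=np.hypot(r-rad,np.maximum(0,np.maximum(.075-d,d-.140)))
        bot=np.hypot(d-.139,np.maximum(0,r-.045+p[4]))
        return np.minimum(np.minimum(wall,bot),.012)
    for t0 in np.radians(np.arange(-50,51,10)):
        s=least_squares(err,[t0,0,0,0,.008])
        if best is None or s.cost<best.cost: best=s
    print('n',len(Q),'tilt',np.degrees(best.x[0]).round(1),'off',(best.x[1:]*1000).round(1),'mean err',err(best.x).mean()*1000)
E
python3 - <<'E'
from pf import *
z=np.array([.697,-.0997,-.7098]);b=np.array([.5478,.1148,.3306])-.0175*z
print(b);fit(b,-8)
E
```

```text
[0.5356025  0.11654475 0.3430215 ]
n 13659 tilt 0.8 off [  1.1   4.9 -23.3   9.4] mean err 6.166210994354437
```

```bash
python3 - <<'E'
from h import *
t=load('top');a=cv2.cvtColor(t['color'],cv2.COLOR_RGB2BGR)[215:285,215:295]
cv2.imwrite('pics/c5.png',cv2.resize(a,None,fx=7,fy=7,interpolation=cv2.INTER_CUBIC))
P=cloud(t);Q=P[215:285,215:295].reshape(-1,3)
m=(np.abs(Q[:,2]-.27)<.006)&(np.linalg.norm(Q[:,:2]-[.535,.1],axis=1)<.08);print(m.sum());print(cv2.minEnclosingCircle((Q[m,:2]*1000).astype(np.float32)))
E
```

```text
98
((528.5372314453125, 99.81939697265625), 53.43977737426758)
```

View pics/c5.png

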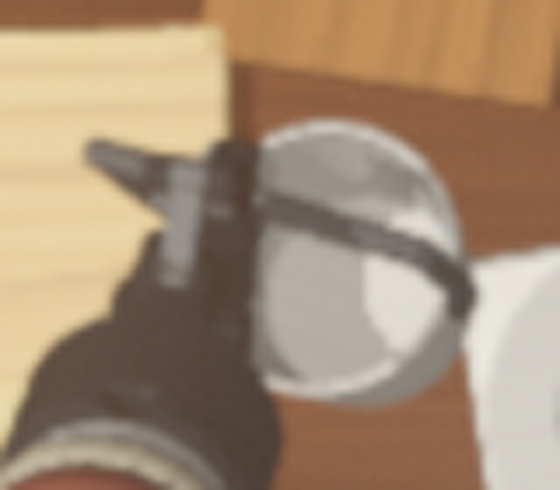

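```bash
python3 - <<'E'
from h import *
t=load('top')
e=atz(t,[(215+95/7,215+155/7),(215+440/7,215+258/7)],.343);print(e, np.linalg.norm(e[0]-e[1]),e.mean(0),np.degrees(np.arctan2(*(e[0]-e[1])[[1,0]])))
# rim circle: bottom/top/right/left clicks
c=atz(t,[(215+330/7,215+120/7),(215+463/7,215+235/7),(215+300/7,215+388/7)],.268);print(c)
A=np.c_[2*c[:,:2],np.ones(3)];s=np.linalg.solve(A,(c[:,:2]**2).sum(1));print(s[:2],np.sqrt(s[2]+s[:2]@s[:2]))
E
```

```text
[[0.54913154 0.15831315 0.343     ]
 [0.51794428 0.05216855 0.343     ]] 0.11063147383357053 [0.53353791 0.10524085 0.343     ] 73.6262302162004
[[0.57660811 0.09316838 0.268     ]
 [0.53909173 0.04946022 0.268     ]
 [0.48894223 0.10078869 0.268     ]]
[0.53244016 0.09312447] 0.04416797343314668
```

>>> arm_command:
  rows:
    - [0,[0,0,0],[0.02,-0.003,0.02]]
    - [0,[0,0,0],[0.04,-0.006,0.04]]
    - [0,[0,0,0],[0.06,-0.009,0.06]]
    - [0,[0,0,0],[0.093,-0.013,0.094]]
    - [0,[0,0,0],[0.093,-0.013,0.094]]
    - [0,[0,0,0],[0.093,-0.013,0.094]]
    - [0,[0,0,0],[0.093,-0.013,0.094]]

```text
time: 7.53
tool_pos: [0.5485, 0.1144, 0.3322]
tool_rot: [0.225, 0.668, 0.633, 0.321]
contact_force: [-0.1, -0.4, -1.9]
gripper_width: 0.094
grasp_force: 59.8
```

```bash
python3 - <<'E'
from h import *
s=st();w,x,y,z=s['tool_rot'];zt=np.array([2*(x*z+w*y),2*(y*z-w*x),1-2*(x*x+y*y)]);print('ztool',zt,'bar grip',s['tool_pos']-.0175*zt)
t=grab('top');g=grab('side')
a=cv2.resize(cv2.cvtColor(t['color'],cv2.COLOR_RGB2BGR)[205:285,210:290],None,fx=5,fy=5,interpolation=cv2.INTER_CUBIC)
b=cv2.resize(cv2.cvtColor(g['color'],cv2.COLOR_RGB2BGR)[160:240,260:340],None,fx=5,fy=5,interpolation=cv2.INTER_CUBIC)
cv2.imwrite('pics/c6.png',np.hstack([a,b]))
E
```

```text
t 7.53 tcp [548.5 114.4 332.2] tooly -7.95 zz -0.6924 F [-0.1 -0.4 -1.9] w 8.0 gf 59.8
ztool [ 0.71360755  0.10634184 -0.69242739] bar grip [0.53601354 0.11252673 0.34429323]
```

View pics/c6.png

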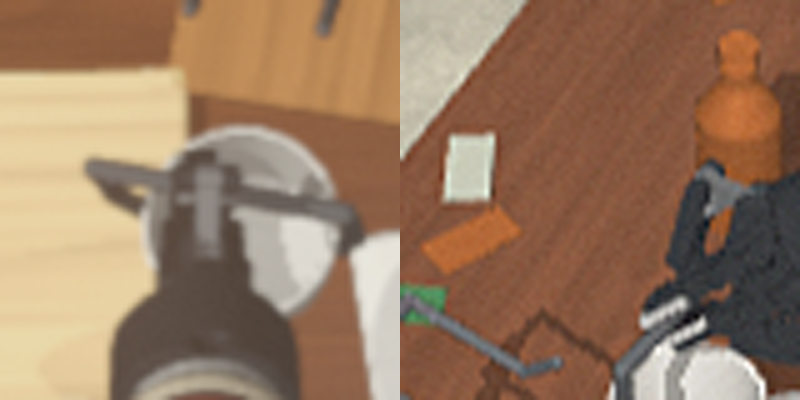

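```bash
python3 - <<'E'
from h import *
t=load('top')
f=lambda *p:[(210+u/5,205+v/5) for u,v in p]
e=atz(t,f((92,164),(350,214)),.344);print(e, np.linalg.norm(e[0]-e[1]),e.mean(0),np.degrees(np.arctan2(*(e[0]-e[1])[[1,0]])))
c=atz(t,f((255,128),(337,200),(285,316),(143,225)),.269);
A=np.c_[2*c[:,:2],np.ones(4)];s=np.linalg.lstsq(A,(c[:,:2]**2).sum(1),rcond=None)[0];print(s[:2],np.sqrt(s[2]+s[:2]@s[:2]))
tt=atz(t,f((190,8),(326,25)),.222);print('tips',tt)
print('pad',atz(t,f((207,185),),.344))
E
```

```text
[[0.54749051 0.15848959 0.344     ]
 [0.52656101 0.04770759 0.344     ]] 0.11274171937771527 [0.53702576 0.10309859 0.344     ] 79.30148409765474
[0.53464809 0.10060459] 0.045012109131413985
tips [[0.64792911 0.1321394  0.222     ]
 [0.64003926 0.06764839 0.222     ]]
pad [[0.53869041 0.10895135 0.344     ]]
```

>>> arm_command:
  rows:
    - [0,[0,0,-0.1],[0,0,0.01]]
    - [0,[0,0,-0.2],[0,0,0.02]]
    - [0,[0,0,-0.28],[0,0,0.02]]
    - [0,[0,0,-0.32],[0,0,0.02]]
    - [0,[0.04,0,-0.32],[0,0,0.02]]
    - [0,[0.1,-0.007,-0.32],[0,0,0.02]]
    - [0,[0.18,-0.012,-0.32],[0,0,0.02]]
    - [0,[0.26,-0.018,-0.32],[0,0,0.02]]
    - [0,[0.34,-0.023,-0.32],[0,0,0.02]]
    - [0,[0.4,-0.029,-0.32],[0,0,0.02]]
    - [0,[0.437,-0.029,-0.32],[0,0,0.02]]
    - [0,[0.437,-0.029,-0.32],[0,0,0.02]]

```text
time: 8.63
tool_pos: [0.6815, 0.1065, 0.237]
tool_rot: [0.22, 0.657, 0.644, 0.326]
contact_force: [0.2, -0.6, -2.3]
gripper_width: 0.09
grasp_force: 59.7
```

```bash
python3 - <<'E'
from h import *
s=st();w,x,y,z=s['tool_rot'];zt=np.array([2*(x*z+w*y),2*(y*z-w*x),1-2*(x*x+y*y)]);print('ztool',zt,'bar grip',s['tool_pos']-.0175*zt)
t=grab('top');g=grab('side')
a=cv2.resize(cv2.cvtColor(t['color'],cv2.COLOR_RGB2BGR)[150:230,230:310],None,fx=5,fy=5,interpolation=cv2.INTER_CUBIC)
b=cv2.resize(cv2.cvtColor(g['color'],cv2.COLOR_RGB2BGR)[190:270,230:310],None,fx=5,fy=5,interpolation=cv2.INTER_CUBIC)
cv2.imwrite('pics/c7.png',np.hstack([a,b]))
E
```

```text
t 8.63 tcp [681.5 106.5 237. ] tooly -6.1 zz -0.691 F [ 0.2 -0.6 -2.3] w 7.6 gf 59.7
ztool [ 0.71094274  0.13063408 -0.69101024] bar grip [0.66910563 0.10418476 0.24907476]
```

View pics/c7.png

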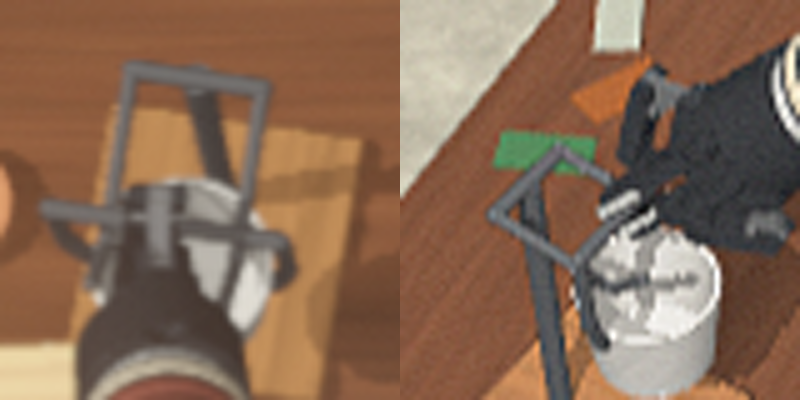

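The bar crosses both prongs, bar from (45,210) to (280,240), prongs at about 105 and 245. Lowering.

>>> arm_command:
  rows:
    - [0,[0,0,-0.03],[0,0,0]]
    - [0,[0,0,-0.06],[0,0,0]]
    - [0,[0,0,-0.09],[0,0,0]]
    - [0,[0,0,-0.11],[0,0,0]]
    - [0,[0,0,-0.12],[0,0,0]]
    - [0,[0,0,-0.13],[0,0,0]]
    - [0,[0,0,-0.13],[0,0,0]]
    - [0,[0,0,-0.13],[0,0,0]]

```text
time: 9.4
tool_pos: [0.6812, 0.1059, 0.2004]
tool_rot: [0.221, 0.656, 0.642, 0.328]
contact_force: [2.9, 0.4, 3.9]
gripper_width: 0.088
grasp_force: 60.4
```

>>> arm_command:
  rows:
    - [14,[0,0,0],[0,0,0]]
    - [14,[0,0,0],[0,0,0]]
    - [14,[0,0,0],[0,0,0]]
    - [30,[0,0,0],[0,0,0]]
    - [30,[0,0,0],[0,0,0]]
    - [30,[0,0,0],[0,0,0]]
    - [30,[-0.028,-0.005,0.028],[0,0,0]]
    - [30,[-0.07,-0.013,0.07],[0,0,0]]
    - [30,[-0.14,-0.026,0.14],[0,0,0]]
    - [30,[-0.23,-0.042,0.22],[0,0,0]]
    - [30,[-0.32,-0.06,0.31],[0,0,0]]
    - [30,[-0.4,-0.075,0.39],[0,0,0]]

```text
time: 10.4
tool_pos: [0.5573, 0.0835, 0.3129]
tool_rot: [0.218, 0.658, 0.644, 0.324]
contact_force: [0.3, -0.4, 0.7]
gripper_width: 0.353
grasp_force: 0.0
```

```bash
python3 - <<'E'
from h import *
s=st();print(np.round(s['joint_pos'],2))
t=grab('top');g=grab('side')
a=cv2.resize(cv2.cvtColor(t['color'],cv2.COLOR_RGB2BGR)[150:230,230:310],None,fx=5,fy=5,interpolation=cv2.INTER_CUBIC)
b=cv2.resize(cv2.cvtColor(g['color'],cv2.COLOR_RGB2BGR)[170:270,220:320],None,fx=4,fy=4,interpolation=cv2.INTER_CUBIC)
cv2.imwrite('pics/c8.png',np.hstack([a,b]))
E
```

```text
t 10.4 tcp [557.3  83.5 312.9] tooly -6.07 zz -0.6943 F [ 0.3 -0.4  0.7] w 30.1 gf 0.0
[-0.08 -0.65  2.18  0.25  0.84 -0.15]
```

View pics/c8.png

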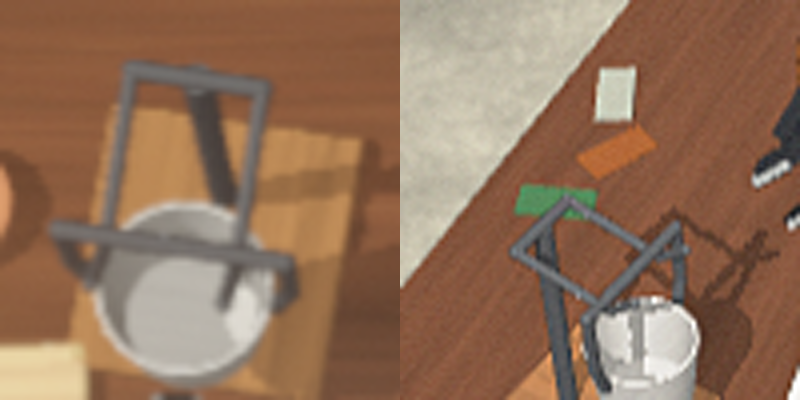

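The pail hangs on both prongs, clear of the fingers. Now over to the weight with the tool vertical.

>>> arm_command:
  rows:
    - [60,[-0.08,0.05,0],[-0.01,0.06,0]]
    - [60,[-0.16,0.1,0],[-0.024,0.13,0]]
    - [60,[-0.24,0.16,0],[-0.037,0.2,0]]
    - [60,[-0.32,0.21,-0.05],[-0.05,0.27,0]]
    - [60,[-0.4,0.27,-0.1],[-0.065,0.35,0]]
    - [60,[-0.48,0.32,-0.15],[-0.078,0.42,0]]
    - [60,[-0.56,0.37,-0.2],[-0.09,0.49,0]]
    - [60,[-0.61,0.405,-0.21],[-0.093,0.506,0]]
    - [60,[-0.61,0.405,-0.21],[-0.093,0.506,0]]
    - [60,[-0.61,0.405,-0.21],[-0.093,0.506,0]]
    - [60,[-0.61,0.405,-0.21],[-0.093,0.506,0]]

```text
time: 11.42
tool_pos: [0.3764, 0.2047, 0.2502]
tool_rot: [-0.0, 0.714, 0.7, -0.001]
contact_force: [-0.2, 1.1, 0.6]
gripper_width: 0.704
grasp_force: 0.0
```

```bash
cat >> h.py <<'E'
def circ(P,c0,zlo,zhi,R,tag,rad=None):
    from scipy.optimize import least_squares
    Q=P.reshape(-1,3);Q=Q[(Q[:,2]>zlo)&(Q[:,2]<zhi)&(np.linalg.norm(Q[:,:2]-c0,axis=1)<R)]
    if len(Q)<10: print(tag,'few');return
    c,r=cv2.minEnclosingCircle((Q[:,:2]*1000).astype(np.float32))
    lo,hi=np.percentile(Q[:,:2]*1000,[1,99],axis=0)
    print(tag,len(Q),'encl',np.round(c,1),round(r,1),'pct-mid',((lo+hi)/2).round(1),(hi-lo).round(1),'z',np.percentile(Q[:,2]*1000,[5,50,95]).round(1))
E
python3 - <<'E'
from h import *
s=st();print(np.round(s['joint_pos'],2))
for n in('wrist','top'):
    P=cloud(grab(n))
    circ(P,[.374,.205],.078,.1,.03,n+' knob'); circ(P,[.374,.205],.03,.056,.045,n+' wbody')
    circ(P,[.379,.198],.011,.021,.075,n+' rim')
    circ(P,[.507,-.02],.08,.1,.09,n+' pan')
    circ(P,[.5659,-.377],.045,.075,.04,n+' A');circ(P,[.421,-.3705],.06,.09,.04,n+' B')
E
```

```text
t 11.42 tcp [376.4 204.7 250.2] tooly -1.2 zz -1.0 F [-0.2  1.1  0.6] w 60.2 gf 0.0
[ 0.32 -0.46  2.02 -0.    1.58  0.35]
wrist knob 1319 encl [374.9 208.6] 14.9 pct-mid [374.9 209.2] [27.3 27.6] z [84.5 90.9 92.4]
wrist wbody 1817 encl [374.9 208.5] 25.9 pct-mid [375.  211.1] [49.  45.5] z [40.3 52.  54.9]
wrist rim 1975 encl [379.3 199.2] 62.7 pct-mid [379.6 199.4] [90.3 91.1] z [12.5 16.  17.5]
wrist pan 1523 encl [497.4  -4.8] 65.8 pct-mid [490.1   1.1] [105.8  95.8] z [89.3 90.5 91.7]
wrist A few
wrist B few
top knob few
top wbody 85 encl [376.7 196.8] 23.5 pct-mid [376.4 192.5] [43.6 21.2] z [33.6 51.8 55.6]
top rim 142 encl [378.7 199.2] 62.8 pct-mid [379.3 198.8] [89.3 92.1] z [11.5 14.6 20.3]
top pan 2491 encl [507. -19.] 72.2 pct-mid [506.4 -18.7] [134.3 133.9] z [85.2 90.9 96.4]
top A 298 encl [ 565.7 -377.3] 25.8 pct-mid [ 565.3 -377.5] [47.6 46.3] z [49.  54.7 61.1]
top B 336 encl [ 421.4 -370.8] 26.7 pct-mid [ 421.2 -370.8] [48.5 49.6] z [64.8 70.7 76.6]
```

>>> arm_command:
  rows:
    - [60,[-0.004,0.014,-0.1],[0,0,0]]
    - [60,[-0.004,0.014,-0.22],[0,0,0]]
    - [60,[-0.004,0.014,-0.34],[0,0,0]]
    - [60,[-0.004,0.014,-0.46],[0,0,0]]
    - [60,[-0.004,0.014,-0.56],[0,0,0]]
    - [60,[-0.004,0.014,-0.62],[0,0,0]]
    - [60,[-0.004,0.014,-0.63],[0,0,0]]
    - [0,[-0.004,0.014,-0.63],[0,0,0]]
    - [0,[-0.004,0.014,-0.63],[0,0,0]]
    - [0,[-0.004,0.014,-0.63],[0,0,0]]
    - [0,[-0.004,0.014,-0.63],[0,0,0]]
    - [0,[-0.004,0.014,-0.63],[0,0,0]]

```text
time: 12.52
tool_pos: [0.3765, 0.2098, 0.0641]
tool_rot: [0.0, 0.714, 0.7, 0.001]
contact_force: [-3.3, -0.6, 5.7]
gripper_width: 0.324
grasp_force: 59.3
```

>>> arm_command:
  rows:
    - [0,[0,0,0],[0,0,0]]
    - [0,[0,0,0],[0,0,0]]
    - [0,[0,0,0],[0,0,0]]
    - [0,[0,0,0.03],[0,0,0]]
    - [0,[0,0,0.09],[0,0,0]]
    - [0,[0,0,0.17],[0,0,0]]
    - [0,[0,0,0.26],[0,0,0]]
    - [0,[0,0,0.35],[0,0,0]]
    - [0,[0,0,0.42],[0,0,0]]
    - [0,[0,0,0.45],[0,0,0]]
    - [0,[0,0,0.45],[0,0,0]]
    - [0,[0,0,0.45],[0,0,0]]

```text
time: 13.52
tool_pos: [0.3747, 0.2091, 0.1961]
tool_rot: [-0.001, 0.714, 0.7, -0.001]
contact_force: [-0.1, 0.5, -5.5]
gripper_width: 0.323
grasp_force: 60.1
```

```bash
python3 - <<'E'
from h import *
s=st()
for n in ('top','side'):
    P=cloud(grab(n))
    circ(P,[.3749,.2086],.1,.19,.05,n+' w')
    circ(P,[.3749,.2086],.13,.18,.034,n+' body')
E
```

```text
t 13.52 tcp [374.7 209.1 196.1] tooly -1.2 zz -1.0 F [-0.1  0.5 -5.5] w 27.6 gf 60.1
top w 21 encl [369.2 200.9] 24.5 pct-mid [368.7 197.2] [41.5 32. ] z [137.9 156.7 178.1]
top body 21 encl [369.2 200.9] 24.5 pct-mid [368.7 197.2] [41.5 32. ] z [137.9 156.7 178.1]
side w 308 encl [371.4 215.9] 27.0 pct-mid [370.5 220.5] [49.2 33.9] z [136.8 172.5 184.9]
side body 221 encl [371.4 215.9] 27.0 pct-mid [370.2 219.9] [49.4 35.5] z [136.2 160.6 179.3]
```

>>> arm_command:
  rows:
    - [0,[0.02,-0.03,0],[0,0,0]]
    - [0,[0.06,-0.1,0],[0,0,0]]
    - [0,[0.11,-0.19,0],[0,0,0]]
    - [0,[0.17,-0.29,0],[0,0,0]]
    - [0,[0.23,-0.39,0],[0,0,0]]
    - [0,[0.29,-0.49,0],[0,0,0]]
    - [0,[0.34,-0.59,0],[0,0,0]]
    - [0,[0.39,-0.67,0],[0,0,0]]
    - [0,[0.42,-0.73,0],[0,0,0]]
    - [0,[0.44,-0.76,0],[0,0,0]]
    - [0,[0.44,-0.76,0],[0,0,0]]
    - [0,[0.44,-0.76,0],[0,0,0]]

```text
time: 14.62
tool_pos: [0.5065, -0.0187, 0.1956]
tool_rot: [-0.002, 0.715, 0.699, -0.001]
contact_force: [-0.0, 1.4, -4.9]
gripper_width: 0.328
grasp_force: 60.2
```

>>> arm_command:
  rows:
    - [0,[0,0,-0.04],[0,0,0]]
    - [0,[0,0,-0.08],[0,0,0]]
    - [0,[0,0,-0.11],[0,0,0]]
    - [0,[0,0,-0.13],[0,0,0]]
    - [0,[0,0,-0.14],[0,0,0]]
    - [0,[0,0,-0.15],[0,0,0]]
    - [0,[0,0,-0.16],[0,0,0]]
    - [0,[0,0,-0.165],[0,0,0]]
    - [0,[0,0,-0.17],[0,0,0]]
    - [0,[0,0,-0.175],[0,0,0]]
    - [0,[0,0,-0.175],[0,0,0]]
    - [0,[0,0,-0.175],[0,0,0]]

```text
time: 15.62
tool_pos: [0.5074, -0.0188, 0.1448]
tool_rot: [-0.0, 0.715, 0.7, -0.0]
contact_force: [-1.6, -0.4, -1.1]
gripper_width: 0.324
grasp_force: 60.6
```

```bash
python3 - <<'E'
from h import *
s=st()
for n in ('top','side','wrist'):
    P=cloud(grab(n))
    circ(P,[.507,-.019],.078,.098,.08,n+' pan')
    circ(P,[.507,-.019],.1,.132,.034,n+' body')
E
```

```text
t 15.62 tcp [507.4 -18.8 144.8] tooly -1.21 zz -1.0 F [-1.6 -0.4 -1.1] w 27.7 gf 60.6
top pan 708 encl [505.9 -19.7] 71.4 pct-mid [493.1 -21. ] [ 86.2 134.6] z [80.3 85.6 91.6]
top body 30 encl [495.3 -18.7] 23.7 pct-mid [488.7 -18.7] [13.6 47.3] z [105.1 125.5 131.5]
side pan 823 encl [506.2 -15.4] 74.6 pct-mid [506.2 -15. ] [134.3 132.7] z [78.7 82.2 89.1]
side body 163 encl [505.1 -13.7] 26.6 pct-mid [504.1  -7. ] [49.4 37.1] z [102.6 123.4 131.4]
wrist pan 38312 encl [508.6 -20.8] 72.3 pct-mid [508.7  -6.9] [136.1 110.5] z [83.8 84.9 86.2]
wrist body 3094 encl [507.2 -17.2] 25.9 pct-mid [507.3  -5.3] [48.7 22.9] z [102.6 122.4 131.8]
```

>>> arm_command:
  rows:
    - [0,[0,0,-0.004],[0,0,0]]
    - [0,[0,0,-0.004],[0,0,0]]
    - [32,[0,0,-0.004],[0,0,0]]
    - [36,[0,0,-0.004],[0,0,0]]
    - [55,[0,0,-0.004],[0,0,0]]
    - [55,[0,0,-0.004],[0,0,0]]
    - [55,[0,0,-0.004],[0,0,0]]
    - [55,[0,0,-0.004],[0,0,0]]
    - [55,[0,0,0.05],[0,0,0]]
    - [55,[0,0,0.12],[0,0,0]]
    - [55,[0,0,0.2],[0,0,0]]
    - [55,[0,0,0.28],[0,0,0]]

```text
time: 16.77
tool_pos: [0.5068, -0.0187, 0.2289]
tool_rot: [-0.001, 0.714, 0.7, -0.001]
contact_force: [-0.3, -0.3, 0.1]
gripper_width: 0.641
grasp_force: 0.0
```

>>> arm_command:
  rows:
    - [55,[0,0,0],[0,0,0]]
    - [55,[0,0,0],[0,0,0]]
    - [55,[0,0,0],[0,0,0]]
    - [55,[0,0,0],[0,0,0]]
    - [55,[0,0,0],[0,0,0]]
    - [55,[0,0,0],[0,0,0]]
    - [55,[0,0,0],[0,0,0]]
    - [55,[0,0,0],[0,0,0]]
    - [55,[0,0,0],[0,0,0]]
    - [55,[0,0,0],[0,0,0]]
    - [55,[0,0,0],[0,0,0]]
    - [55,[0,0,0],[0,0,0]]

```text
time: 17.77
tool_pos: [0.5071, -0.0187, 0.2283]
tool_rot: [-0.001, 0.714, 0.7, -0.001]
contact_force: [1.1, 0.1, -0.5]
gripper_width: 0.642
grasp_force: 0.0
```

>>> arm_command:
  rows:
    - [55,[0,0,0],[0,0,0]]
    - [55,[0,0,0],[0,0,0]]
    - [55,[0,0,0],[0,0,0]]
    - [55,[0,0,0],[0,0,0]]
    - [55,[0,0,0],[0,0,0]]
    - [55,[0,0,0],[0,0,0]]
    - [55,[0,0,0],[0,0,0]]
    - [55,[0,0,0],[0,0,0]]
    - [55,[0,0,0],[0,0,0]]
    - [55,[0,0,0],[0,0,0]]
    - [55,[0,0,0],[0,0,0]]
    - [55,[0,0,0],[0,0,0]]

```text
time: 18.77
tool_pos: [0.5071, -0.0187, 0.2283]
tool_rot: [-0.001, 0.714, 0.7, -0.001]
contact_force: [-0.7, -0.2, 0.1]
gripper_width: 0.646
grasp_force: 0.0
```

```bash
python3 - <<'E'
from h import *
s=st()
for n in ('side','wrist'):
    P=cloud(grab(n))
    circ(P,[.507,-.019],.076,.096,.08,n+' pan')
    circ(P,[.507,-.019],.115,.135,.034,n+' body');circ(P,[.507,-.019],.155,.18,.034,n+' knob')
E
```

```text
t 18.77 tcp [507.1 -18.7 228.3] tooly -1.2 zz -1.0 F [-0.7 -0.2  0.1] w 55.2 gf 0.0
side pan 866 encl [504.9 -16.9] 74.1 pct-mid [506.5 -16. ] [136.  136.8] z [76.8 80.6 86.7]
side body 151 encl [500.4 -15.4] 28.6 pct-mid [503.1 -14.3] [48.4 51.5] z [117.3 127.  132.9]
side knob 71 encl [502.8 -14.2] 16.3 pct-mid [503.4 -13.4] [26.4 29.7] z [156.6 165.4 170.4]
wrist pan 24885 encl [508.7 -20.8] 72.2 pct-mid [508.7 -19.9] [135.4 135.4] z [82.3 83.5 84.8]
wrist body 3369 encl [505.5 -19.5] 26.0 pct-mid [505.8 -14.3] [48.8 40.3] z [121.4 131.2 134.2]
wrist knob 2753 encl [505.9 -19.7] 15.4 pct-mid [505.7 -18.6] [27.5 27.5] z [159.9 169.9 171.2]
```

Step 2 held. Regripping a few mm lower on the knob and taking it back to the tray.

>>> arm_command:
  rows:
    - [50,[-0.004,-0.001,-0.1],[0,0,0]]
    - [50,[-0.004,-0.001,-0.2],[0,0,0]]
    - [50,[-0.004,-0.001,-0.27],[0,0,0]]
    - [50,[-0.004,-0.001,-0.3],[0,0,0]]
    - [50,[-0.004,-0.001,-0.31],[0,0,0]]
    - [50,[-0.004,-0.001,-0.31],[0,0,0]]
    - [0,[-0.004,-0.001,-0.31],[0,0,0]]
    - [0,[-0.004,-0.001,-0.31],[0,0,0]]
    - [0,[-0.004,-0.001,-0.31],[0,0,0]]
    - [0,[-0.004,-0.001,-0.31],[0,0,0]]
    - [0,[-0.004,-0.001,-0.31],[0,0,0]]
    - [0,[-0.004,-0.001,-0.31],[0,0,0]]

```text
time: 19.87
tool_pos: [0.5066, -0.0192, 0.1361]
tool_rot: [0.0, 0.715, 0.7, 0.0]
contact_force: [0.5, -0.4, 0.8]
gripper_width: 0.329
grasp_force: 58.9
```

>>> arm_command:
  rows:
    - [0,[0,0,0],[0,0,0]]
    - [0,[0,0,0],[0,0,0]]
    - [0,[0,0,0.03],[0,0,0]]
    - [0,[0,0,0.08],[0,0,0]]
    - [0,[0,0,0.14],[0,0,0]]
    - [0,[0,0,0.19],[0,0,0]]
    - [0,[0,0,0.2],[0,0,0]]
    - [0,[0,0,0.2],[0,0,0]]

```text
time: 20.53
tool_pos: [0.5059, -0.019, 0.1957]
tool_rot: [-0.0, 0.714, 0.7, -0.0]
contact_force: [-0.0, 0.2, -5.1]
gripper_width: 0.331
grasp_force: 59.6
```

>>> arm_command:
  rows:
    - [0,[-0.02,0.03,0],[0,0,0]]
    - [0,[-0.06,0.1,0],[0,0,0]]
    - [0,[-0.11,0.19,0],[0,0,0]]
    - [0,[-0.17,0.29,0],[0,0,0]]
    - [0,[-0.23,0.39,0],[0,0,0]]
    - [0,[-0.28,0.49,0],[0,0,0]]
    - [0,[-0.33,0.58,0],[0,0,0]]
    - [0,[-0.38,0.66,0],[0,0,0]]
    - [0,[-0.41,0.71,0],[0,0,0]]
    - [0,[-0.42,0.73,0],[0,0,0]]
    - [0,[-0.42,0.73,0],[0,0,0]]
    - [0,[-0.42,0.73,0],[0,0,0]]

```text
time: 21.53
tool_pos: [0.3792, 0.1997, 0.1941]
tool_rot: [-0.001, 0.714, 0.7, -0.002]
contact_force: [0.7, 0.3, -4.5]
gripper_width: 0.325
grasp_force: 59.9
```

>>> arm_command:
  rows:
    - [0,[0,0,-0.07],[0,0,0]]
    - [0,[0,0,-0.15],[0,0,0]]
    - [0,[0,0,-0.23],[0,0,0]]
    - [0,[0,0,-0.31],[0,0,0]]
    - [0,[0,0,-0.37],[0,0,0]]
    - [0,[0,0,-0.41],[0,0,0]]
    - [0,[0,0,-0.43],[0,0,0]]
    - [0,[0,0,-0.445],[0,0,0]]
    - [0,[0,0,-0.455],[0,0,0]]
    - [0,[0,0,-0.46],[0,0,0]]
    - [0,[0,0,-0.46],[0,0,0]]
    - [0,[0,0,-0.46],[0,0,0]]

```text
time: 22.53
tool_pos: [0.3811, 0.2002, 0.0591]
tool_rot: [-0.0, 0.715, 0.7, 0.0]
contact_force: [-3.2, -1.1, 2.9]
gripper_width: 0.33
grasp_force: 60.7
```

```bash
python3 - <<'E'
from h import *
s=st()
P=cloud(grab('wrist'))
circ(P,[.379,.199],.03,.056,.04,'body');circ(P,[.379,.199],.011,.021,.075,'rim')
E
```

```text
t 22.53 tcp [381.1 200.2  59.1] tooly -1.22 zz -1.0 F [-3.2 -1.1  2.9] w 28.1 gf 60.7
body 6464 encl [381.4 201.7] 25.9 pct-mid [381.2 212.8] [47.9 25.1] z [34.4 52.  55.5]
rim 5645 encl [379.6 200. ] 62.6 pct-mid [379.6 204.9] [90.2 81. ] z [12.2 15.9 17.5]
```

>>> arm_command:
  rows:
    - [32,[0,0,0],[0,0,0]]
    - [36,[0,0,0],[0,0,0]]
    - [55,[0,0,0],[0,0,0]]
    - [55,[0,0,0],[0,0,0]]
    - [55,[0,0,0],[0,0,0]]
    - [55,[0,0,0.05],[0,0,0]]
    - [55,[0,0,0.12],[0,0,0]]
    - [55,[0,0,0.22],[0,0,0]]
    - [55,[0,0,0.34],[0,0,0]]
    - [55,[0,0,0.47],[0,0,0]]
    - [55,[0,0,0.6],[0,0,0]]
    - [55,[0,0,0.63],[0,0,0]]

```text
time: 23.58
tool_pos: [0.3827, 0.2009, 0.2543]
tool_rot: [0.002, 0.714, 0.7, 0.005]
contact_force: [0.5, 0.1, 1.0]
gripper_width: 0.642
grasp_force: 0.0
```

>>> arm_command:
  rows:
    - [75,[0.31,-0.965,0],[0,0,-0.333]]
    - [75,[0.31,-0.965,0],[0,0,-0.333]]
    - [75,[0.31,-0.965,0],[0,0,-0.333]]
    - [75,[0.31,-0.965,0],[0,0,-0.333]]
    - [75,[0.31,-0.965,0],[0,0,-0.333]]
    - [75,[0.31,-0.965,0],[0,0,-0.333]]
    - [75,[0.31,-0.965,0],[0,0,-0.333]]
    - [75,[0.31,-0.965,0],[0,0,-0.333]]
    - [75,[0.31,-0.965,0],[0,0,-0.333]]
    - [75,[0.31,-0.965,0],[0,0,-0.333]]

```text
time: 24.42
tool_pos: [0.4727, -0.0896, 0.2458]
tool_rot: [-0.001, 0.871, 0.491, -0.001]
contact_force: [0.3, 0.3, 0.9]
gripper_width: 0.873
grasp_force: 0.0
```

>>> arm_command:
  rows:
    - [75,[0.31,-0.957,0],[0,0,-0.333]]
    - [75,[0.31,-0.957,0],[0,0,-0.333]]
    - [75,[0.31,-0.957,0],[0,0,-0.333]]
    - [75,[0.31,-0.957,0],[0,0,-0.333]]
    - [75,[0.31,-0.957,0],[0,0,-0.333]]
    - [75,[0.31,-0.957,0],[0,0,-0.333]]
    - [75,[0.31,-0.957,0],[0,0,-0.333]]
    - [75,[0.31,-0.957,0],[0,0,-0.333]]
    - [75,[0.31,-0.957,0],[0,0,-0.333]]
    - [75,[0.31,-0.957,0],[0,0,-0.333]]
    - [75,[0.31,-0.957,0],[0,0,-0.333]]

```text
time: 25.33
tool_pos: [0.5662, -0.3742, 0.2464]
tool_rot: [-0.001, 0.968, 0.25, -0.0]
contact_force: [-0.3, 0.4, 0.2]
gripper_width: 0.882
grasp_force: 0.0
```

```bash
python3 - <<'E'
from h import *
s=st();print(s['joint_pos'].round(2))
for n in('wrist','side','top'):
    P=cloud(grab(n))
    circ(P,[.5657,-.377],.045,.075,.06,n+' A');circ(P,[.421,-.371],.06,.09,.06,n+' B')
    if n!='wrist': circ(P,[.38,.2],.075,.1,.035,n+' knob');circ(P,[.507,-.02],.08,.1,.09,n+' pan')
E
```

```text
t 25.33 tcp [ 566.2 -374.2  246.4] tooly -61.01 zz -1.0 F [-0.3  0.4  0.2] w 75.3 gf 0.0
[-0.69  0.17  1.46  0.    1.51  0.37]
wrist A 3170 encl [ 568.3 -378.4] 26.0 pct-mid [ 569.  -378.2] [48.5 47.9] z [53.8 55.3 56.5]
wrist B 2513 encl [ 423.  -371.6] 26.4 pct-mid [ 423.7 -372.2] [48.7 46.8] z [63.8 70.2 71.4]
side A 126 encl [ 568.7 -374.1] 31.0 pct-mid [ 566.1 -374.8] [48.8 56. ] z [46.7 53.7 59.3]
side B 133 encl [ 420.1 -370.4] 30.0 pct-mid [ 421.5 -369.3] [47.3 55.7] z [62.9 67.4 73.7]
side knob 93 encl [378.2 204.6] 15.2 pct-mid [377.8 204.2] [28.8 26.3] z [78.8 86.8 93.4]
side pan 1219 encl [507.1 -17.4] 75.1 pct-mid [506.8 -17.1] [134.6 136. ] z [82.2 87.3 92.4]
top A few
top B 13 encl [ 408.5 -389.3] 10.0 pct-mid [ 408.5 -389.6] [16.4 10.9] z [63.8 70.5 75.4]
top knob 117 encl [380.2 198.7] 15.2 pct-mid [380.5 197.9] [27.1 28. ] z [83.9 91.4 97.5]
top pan 2497 encl [507.  -19.5] 72.0 pct-mid [506.7 -18.7] [134.4 133.9] z [85.2 90.9 96.4]
```

>>> arm_command:
  rows:
    - [78,[0.006,-0.003,-0.12],[0,0,0]]
    - [78,[0.006,-0.003,-0.25],[0,0,0]]
    - [78,[0.006,-0.003,-0.38],[0,0,0]]
    - [78,[0.006,-0.003,-0.51],[0,0,0]]
    - [78,[0.006,-0.003,-0.62],[0,0,0]]
    - [78,[0.006,-0.003,-0.7],[0,0,0]]
    - [78,[0.006,-0.003,-0.743],[0,0,0]]
    - [78,[0.006,-0.003,-0.743],[0,0,0]]
    - [0,[0.006,-0.003,-0.743],[0,0,0]]
    - [0,[0.006,-0.003,-0.743],[0,0,0]]
    - [0,[0.006,-0.003,-0.743],[0,0,0]]
    - [0,[0.006,-0.003,-0.743],[0,0,0]]

```text
time: 26.48
tool_pos: [0.5696, -0.3789, 0.027]
tool_rot: [0.001, 0.968, 0.249, 0.001]
contact_force: [0.9, 0.3, 4.6]
gripper_width: 0.589
grasp_force: 63.3
```

>>> arm_command:
  rows:
    - [0,[0,0,0],[0,0,0]]
    - [0,[0,0,0],[0,0,0]]
    - [0,[0,0,0],[0,0,0]]
    - [0,[0,0,0.03],[0,0,0]]
    - [0,[0,0,0.09],[0,0,0]]
    - [0,[0,0,0.18],[0,0,0]]
    - [0,[0,0,0.28],[0,0,0]]
    - [0,[0,0,0.38],[0,0,0]]
    - [0,[0,0,0.43],[0,0,0]]
    - [0,[0,0,0.43],[0,0,0]]
    - [0,[0,0,0.43],[0,0,0]]

```text
time: 27.4
tool_pos: [0.5678, -0.3777, 0.1529]
tool_rot: [-0.0, 0.968, 0.249, 0.0]
contact_force: [-0.4, -0.1, -3.3]
gripper_width: 0.591
grasp_force: 62.8
```

```bash
python3 - <<'E'
from h import *
s=st()
for n in('wrist','side'):
    P=cloud(grab(n)); c=s['tool_pos'][:2]
    circ(P,c,.11,.19,.045,n+' jar');circ(P,c,.145,.2,.045,n+' jar');circ(P,[.421,-.371],.06,.09,.06,n+' B')
E
```

```text
t 27.4 tcp [ 567.8 -377.7  152.9] tooly -61.14 zz -1.0 F [-0.4 -0.1 -3.3] w 50.4 gf 62.8
wrist jar 33050 encl [ 574.1 -374. ] 39.1 pct-mid [ 572.5 -373.6] [55.  63.4] z [142.4 180.6 182.8]
wrist jar 31799 encl [ 574.8 -373.7] 44.2 pct-mid [ 570.1 -373.4] [50.3 65.1] z [146.7 180.9 193.6]
wrist B 358 encl [ 431.9 -391.3] 14.3 pct-mid [ 432.5 -391.3] [24.1 11.4] z [61.3 69.8 71. ]
side jar 271 encl [ 565.7 -370.6] 36.6 pct-mid [ 564.  -366.6] [62.1 57. ] z [127.1 144.3 180.6]
side jar 137 encl [ 571.1 -370.5] 39.7 pct-mid [ 565.7 -368.6] [55.6 61.3] z [148.4 172.9 190.7]
side B 133 encl [ 420.1 -367.9] 28.7 pct-mid [ 420.8 -367.9] [48.4 54.6] z [61.9 67.4 72.9]
```

>>> arm_command:
  rows:
    - [0,[-0.005,0.03,0],[0,0,0]]
    - [0,[-0.015,0.09,0],[0,0,0]]
    - [0,[-0.03,0.18,0],[0,0,0]]
    - [0,[-0.045,0.28,0],[0,0,0]]
    - [0,[-0.063,0.38,0],[0,0,0]]
    - [0,[-0.08,0.48,0],[0,0,0]]
    - [0,[-0.095,0.58,0],[0,0,0]]
    - [0,[-0.11,0.68,0],[0,0,0]]
    - [0,[-0.13,0.78,0],[0,0,0]]
    - [0,[-0.145,0.87,0],[0,0,0]]
    - [0,[-0.155,0.94,0],[0,0,0]]
    - [0,[-0.163,0.99,0],[0,0,0]]

```text
time: 28.5
tool_pos: [0.5167, -0.0777, 0.1501]
tool_rot: [-0.002, 0.968, 0.25, -0.002]
contact_force: [0.3, -0.7, -2.7]
gripper_width: 0.589
grasp_force: 63.0
```

>>> arm_command:
  rows:
    - [0,[-0.01,0.07,0],[0,0,0]]
    - [0,[-0.02,0.13,0],[0,0,0]]
    - [0,[-0.03,0.18,0],[0,0,0]]
    - [0,[-0.035,0.203,0],[0,0,0]]
    - [0,[-0.035,0.203,0],[0,0,0]]
    - [0,[-0.035,0.203,-0.04],[0,0,0]]
    - [0,[-0.035,0.203,-0.08],[0,0,0]]
    - [0,[-0.035,0.203,-0.1],[0,0,0]]
    - [0,[-0.035,0.203,-0.11],[0,0,0]]
    - [0,[-0.035,0.203,-0.12],[0,0,0]]
    - [0,[-0.035,0.203,-0.125],[0,0,0]]
    - [0,[-0.035,0.203,-0.125],[0,0,0]]

```text
time: 29.5
tool_pos: [0.5084, -0.02, 0.1149]
tool_rot: [-0.001, 0.969, 0.249, -0.0]
contact_force: [1.0, -0.1, -1.2]
gripper_width: 0.591
grasp_force: 63.1
```

>>> arm_command:
  rows:
    - [0,[0,0,0],[0,0,0]]
    - [0,[0,0,0],[0,0,0]]
    - [0,[0,0,0],[0,0,0]]

```text
time: 29.75
tool_pos: [0.5087, -0.0198, 0.1154]
tool_rot: [-0.0, 0.968, 0.249, 0.0]
contact_force: [-0.7, -1.0, -1.5]
gripper_width: 0.593
grasp_force: 63.0
```

```bash
python3 - <<'E'
from h import *
s=st()
for n in('wrist','side'):
    P=cloud(grab(n)); c=np.array([.508,-.02])
    circ(P,c,.13,.16,.028,n+' lid');circ(P,c,.096,.12,.045,n+' base');circ(P,c,.078,.096,.08,n+' pan')
E
```

```text
t 29.75 tcp [508.7 -19.8 115.4] tooly -61.14 zz -1.0 F [-0.7 -1.  -1.5] w 50.7 gf 63.0
wrist lid 21721 encl [508.6 -19.7] 27.8 pct-mid [509.3 -19. ] [48.3 51. ] z [135.9 143.7 152.7]
wrist base 7614 encl [512.1 -17.8] 33.2 pct-mid [520.4 -15. ] [41.9 56. ] z [100.  108.2 112.7]
wrist pan 42768 encl [508.4 -20.3] 72.3 pct-mid [517.2 -19. ] [121.3 135. ] z [87.7 88.8 90. ]
side lid 47 encl [507.7 -18.3] 26.3 pct-mid [506.2 -15.7] [48.  44.8] z [133.6 139.6 144.9]
side base 150 encl [505.2 -12.5] 35.1 pct-mid [505.9  -9.3] [65.1 54.2] z [ 97.2 104.7 112. ]
side pan 833 encl [507.5 -17.9] 74.2 pct-mid [507.  -15.8] [135.8 135.7] z [80.7 85.4 91.1]
```

>>> arm_command:
  rows:
    - [0,[0,0,-0.003],[0,0,0]]
    - [0,[0,0,-0.006],[0,0,0]]
    - [0,[0,0,-0.006],[0,0,0]]
    - [54,[0,0,-0.006],[0,0,0]]
    - [58,[0,0,-0.006],[0,0,0]]
    - [78,[0,0,-0.006],[0,0,0]]
    - [78,[0,0,-0.006],[0,0,0]]
    - [78,[0,0,-0.006],[0,0,0]]
    - [78,[0,0,0.05],[0,0,0]]
    - [78,[0,0,0.12],[0,0,0]]
    - [78,[0,0,0.22],[0,0,0]]
    - [78,[0,0,0.34],[0,0,0]]

```text
time: 30.85
tool_pos: [0.5068, -0.0193, 0.2157]
tool_rot: [-0.002, 0.968, 0.249, -0.002]
contact_force: [0.6, -0.4, -0.7]
gripper_width: 0.913
grasp_force: 0.0
```

>>> arm_command:
  rows:
    - [78,[0,0,0],[0,0,0]]
    - [78,[0,0,0],[0,0,0]]
    - [78,[0,0,0],[0,0,0]]
    - [78,[0,0,0],[0,0,0]]
    - [78,[0,0,0],[0,0,0]]
    - [78,[0,0,0],[0,0,0]]
    - [78,[0,0,0],[0,0,0]]
    - [78,[0,0,0],[0,0,0]]
    - [78,[0,0,0],[0,0,0]]
    - [78,[0,0,0],[0,0,0]]
    - [78,[0,0,0],[0,0,0]]
    - [78,[0,0,0],[0,0,0]]

```text
time: 31.85
tool_pos: [0.5083, -0.0196, 0.217]
tool_rot: [-0.001, 0.968, 0.249, -0.0]
contact_force: [0.1, -0.6, 0.7]
gripper_width: 0.912
grasp_force: 0.0
```

>>> arm_command:
  rows:
    - [78,[0,0,0],[0,0,0]]
    - [78,[0,0,0],[0,0,0]]
    - [78,[0,0,0],[0,0,0]]
    - [78,[0,0,0],[0,0,0]]
    - [78,[0,0,0],[0,0,0]]
    - [78,[0,0,0],[0,0,0]]
    - [78,[0,0,0],[0,0,0]]
    - [78,[0,0,0],[0,0,0]]
    - [78,[0,0,0],[0,0,0]]
    - [78,[0,0,0],[0,0,0]]
    - [78,[0,0,0],[0,0,0]]
    - [78,[0,0,0],[0,0,0]]

```text
time: 32.85
tool_pos: [0.5083, -0.0196, 0.2169]
tool_rot: [-0.001, 0.968, 0.249, -0.0]
contact_force: [-0.5, -1.2, 0.0]
gripper_width: 0.913
grasp_force: 0.0
```

```bash
python3 - <<'E'
from h import *
s=st()
for n in('wrist','side'):
    P=cloud(grab(n)); c=np.array([.508,-.02])
    circ(P,c,.13,.16,.035,n+' lid');circ(P,c,.096,.115,.045,n+' base');circ(P,c,.078,.093,.08,n+' pan');circ(P,[.421,-.371],.06,.09,.09,n+' B')
E
```

```text
t 32.85 tcp [508.3 -19.6 216.9] tooly -61.14 zz -1.0 F [-0.5 -1.2  0. ] w 78.0 gf 0.0
wrist lid 6773 encl [507.8 -19.7] 26.2 pct-mid [508.8 -19.4] [48.5 48.1] z [139.6 142.  143.1]
wrist base 2859 encl [508.  -19.9] 33.8 pct-mid [514.  -19.1] [54.4 63.9] z [101.9 106.1 109.9]
wrist pan 24938 encl [508.3 -20.5] 72.3 pct-mid [509.3 -20.1] [135.8 135.8] z [86.1 87.2 88.4]
wrist B few
side lid 181 encl [505.8 -16.4] 29.8 pct-mid [506. -15.] [47.9 52.1] z [132.6 138.2 142.7]
side base 156 encl [504.8 -13.8] 35.1 pct-mid [505.8  -9.9] [64.6 56.7] z [ 97.1 103.1 111.8]
side pan 801 encl [505.8 -16.9] 74.5 pct-mid [506.8 -15.8] [137.1 135.2] z [79.5 83.7 89.1]
side B 139 encl [ 419.2 -369.9] 28.9 pct-mid [ 421.4 -368.1] [47.6 51. ] z [61.7 68.  72.8]
```

>>> arm_command:
  rows:
    - [78,[0,0,-0.1],[0,0,0]]
    - [78,[0,0,-0.2],[0,0,0]]
    - [78,[0,0,-0.29],[0,0,0]]
    - [78,[0,0,-0.34],[0,0,0]]
    - [78,[0,0,-0.35],[0,0,0]]
    - [0,[0,0,-0.35],[0,0,0]]
    - [0,[0,0,-0.35],[0,0,0]]
    - [0,[0,0,-0.35],[0,0,0]]
    - [0,[0,0,-0.35],[0,0,0]]
    - [0,[0,0,-0.35],[0,0,0]]
    - [0,[0,0,-0.35],[0,0,0]]
    - [0,[0,0,-0.35],[0,0,0]]

```text
time: 33.95
tool_pos: [0.5093, -0.0198, 0.113]
tool_rot: [-0.0, 0.968, 0.249, 0.001]
contact_force: [2.0, 0.0, 1.7]
gripper_width: 0.595
grasp_force: 62.1
```

>>> arm_command:
  rows:
    - [0,[0,0,0.02],[0,0,0]]
    - [0,[0,0,0.06],[0,0,0]]
    - [0,[0,0,0.11],[0,0,0]]
    - [0,[0,0,0.15],[0,0,0]]
    - [0,[0,0.03,0.16],[0,0,0]]
    - [0,[0,0.1,0.16],[0,0,0]]
    - [0,[0,0.2,0.16],[0,0,0]]
    - [0,[0,0.31,0.16],[0,0,0]]
    - [0,[0,0.42,0.16],[0,0,0]]
    - [0,[0,0.53,0.16],[0,0,0]]
    - [0,[0,0.63,0.16],[0,0,0]]
    - [0,[0,0.7,0.16],[0,0,0]]

```text
time: 34.95
tool_pos: [0.5073, 0.1934, 0.1598]
tool_rot: [-0.001, 0.968, 0.25, -0.0]
contact_force: [-0.3, -0.9, -2.2]
gripper_width: 0.587
grasp_force: 62.8
```

>>> arm_command:
  rows:
    - [0,[0.03,0.08,0],[0,0,0]]
    - [0,[0.07,0.17,0],[0,0,0]]
    - [0,[0.11,0.28,0],[0,0,0]]
    - [0,[0.15,0.39,0],[0,0,0]]
    - [0,[0.18,0.49,0],[0,0,0]]
    - [0,[0.2,0.57,0],[0,0,0]]
    - [0,[0.207,0.62,0],[0,0,0]]
    - [0,[0.207,0.633,0],[0,0,0]]
    - [0,[0.207,0.633,0],[0,0,0]]
    - [0,[0.207,0.633,0],[0,0,0]]

```text
time: 35.78
tool_pos: [0.5697, 0.38, 0.1594]
tool_rot: [-0.0, 0.968, 0.249, -0.001]
contact_force: [0.1, 0.5, -2.5]
gripper_width: 0.589
grasp_force: 62.8
```

```bash
python3 - <<'E'
from h import *
s=st()
for n in('wrist',):
    P=cloud(grab(n)); c=s['tool_pos'][:2]
    circ(P,c,.16,.24,.024,n+' lid');circ(P,c,.12,.15,.045,n+' base')
P=cloud(grab('top'));circ(P,[.66,.09],.2,.225,.08,'bar');circ(P,[.66,.09],.12,.15,.08,'pailrim');circ(P,[.507,-.02],.08,.1,.09,' pan');circ(P,[.421,-.371],.06,.09,.09,' B')
E
```

```text
t 35.78 tcp [569.7 380.  159.4] tooly -61.12 zz -1.0 F [ 0.1  0.5 -2.5] w 50.3 gf 62.8
wrist lid 17938 encl [569.7 380. ] 24.0 pct-mid [570.3 380.1] [45.  44.6] z [186.5 187.5 235.3]
wrist base 2656 encl [572.1 381.4] 33.2 pct-mid [581.2 384. ] [42.  57.9] z [134.9 147.3 149.9]
bar 415 encl [684.4  93. ] 60.7 pct-mid [685.9  95.3] [ 91.4 109.9] z [205.4 213.1 220.4]
pailrim 206 encl [665.2  97. ] 54.3 pct-mid [668.1  96. ] [ 86.8 100.4] z [121.6 132.  144.2]
 pan 2495 encl [507.1 -19.6] 72.2 pct-mid [506.7 -18.7] [134.5 133.7] z [85.5 91.  96.3]
 B 336 encl [ 421.7 -370.4] 26.5 pct-mid [ 421.2 -370.6] [48.6 50.3] z [65.  70.6 76.2]
```

>>> arm_command:
  rows:
    - [0,[0,0,-0.08],[0,0,0]]
    - [0,[0,0,-0.18],[0,0,0]]
    - [0,[0,0,-0.28],[0,0,0]]
    - [0,[0,0,-0.35],[0,0,0]]
    - [0,[0,0,-0.38],[0,0,0]]
    - [0,[0,0,-0.39],[0,0,0]]
    - [0,[0,0,-0.398],[0,0,0]]
    - [0,[0,0,-0.402],[0,0,0]]
    - [0,[0,0,-0.402],[0,0,0]]
    - [0,[0,0,-0.402],[0,0,0]]

```text
time: 36.72
tool_pos: [0.5715, 0.3808, 0.0413]
tool_rot: [-0.001, 0.968, 0.249, 0.001]
contact_force: [1.1, 0.0, -2.9]
gripper_width: 0.588
grasp_force: 62.8
```

>>> arm_command:
  rows:
    - [54,[0,0,0],[0,0,0]]
    - [58,[0,0,0],[0,0,0]]
    - [78,[0,0,0],[0,0,0]]
    - [78,[0,0,0],[0,0,0]]
    - [78,[0,0,0],[0,0,0]]
    - [78,[0,0,0.05],[0,0,0]]
    - [78,[0,0,0.12],[0,0,0]]
    - [78,[0,0,0.24],[0,0,0]]
    - [78,[0,0,0.37],[0,0,0]]
    - [78,[0,0,0.5],[0,0,0]]
    - [78,[0,0,0.63],[0,0,0]]
    - [78,[0,0,0.69],[0,0,0]]

```text
time: 37.72
tool_pos: [0.5722, 0.3813, 0.2553]
tool_rot: [-0.002, 0.968, 0.249, 0.005]
contact_force: [1.8, 0.1, 2.3]
gripper_width: 0.911
grasp_force: 0.0
```

```bash
python3 - <<'E'
from h import *
s=st();print(s['joint_pos'].round(2))
P=cloud(grab('wrist'));circ(P,[.57,.38],.055,.085,.045,'lid')
P=cloud(grab('side'));circ(P,[.57,.38],.055,.085,.045,'lid');circ(P,[.421,-.371],.06,.09,.09,' B')
E
```

```text
t 37.72 tcp [572.2 381.3 255.3] tooly -61.14 zz -0.9999 F [1.8 0.1 2.3] w 77.8 gf 0.0
[0.48 0.18 1.44 0.   1.52 1.55]
lid 3233 encl [570.2 380. ] 25.9 pct-mid [570.9 380.5] [48.6 48.1] z [65.6 67.3 68.5]
lid 269 encl [568.4 383.5] 27.0 pct-mid [567.4 383.8] [49.6 48.4] z [58.3 64.6 69.9]
 B few
```

>>> arm_command:
  rows:
    - [78,[-0.2,-1.0,0],[0,0,0]]
    - [78,[-0.2,-1.0,0],[0,0,0]]
    - [78,[-0.2,-1.0,0],[0,0,0]]
    - [78,[-0.2,-1.0,0],[0,0,0]]
    - [78,[-0.2,-1.0,0],[0,0,0]]
    - [78,[-0.2,-1.0,0],[0,0,0]]
    - [78,[-0.2,-1.0,0],[0,0,0]]
    - [78,[-0.2,-1.0,0],[0,0,0]]

```text
time: 38.48
tool_pos: [0.5086, 0.0764, 0.2452]
tool_rot: [-0.0, 0.969, 0.247, -0.002]
contact_force: [-0.3, 0.6, -0.4]
gripper_width: 0.914
grasp_force: 0.0
```

>>> arm_command:
  rows:
    - [78,[-0.2,-1.0,0],[0,0,0]]
    - [78,[-0.2,-1.0,0],[0,0,0]]
    - [78,[-0.2,-1.0,0],[0,0,0]]
    - [78,[-0.2,-1.0,0],[0,0,0]]
    - [78,[-0.2,-1.0,0],[0,0,0]]
    - [78,[-0.2,-1.0,0],[0,0,0]]
    - [78,[-0.2,-1.0,0],[0,0,0]]
    - [78,[-0.2,-1.0,0],[0,0,0]]

```text
time: 39.15
tool_pos: [0.4484, -0.2236, 0.2454]
tool_rot: [-0.001, 0.969, 0.247, -0.001]
contact_force: [-0.6, 0.2, 0.0]
gripper_width: 0.916
grasp_force: 0.0
```

>>> arm_command:
  rows:
    - [78,[-0.093,-0.503,0],[0,0,0]]
    - [78,[-0.093,-0.503,0],[0,0,0]]
    - [78,[-0.093,-0.503,0],[0,0,0]]
    - [78,[-0.093,-0.503,0],[0,0,0]]
    - [78,[-0.093,-0.503,0],[0,0,0]]
    - [78,[-0.093,-0.503,0],[0,0,0]]
    - [78,[-0.093,-0.503,0],[0,0,0]]
    - [78,[-0.093,-0.503,0],[0,0,0]]

```text
time: 39.82
tool_pos: [0.4226, -0.3692, 0.2459]
tool_rot: [-0.001, 0.968, 0.25, -0.0]
contact_force: [-0.1, 1.1, 0.7]
gripper_width: 0.91
grasp_force: 0.0
```

```bash
python3 - <<'E'
from h import *
s=st();print(s['joint_pos'].round(2))
P=cloud(grab('wrist'));circ(P,[.422,-.371],.055,.09,.08,'B');circ(P,[.422,-.371],.063,.08,.05,'B')
P=cloud(grab('side'));circ(P,[.422,-.371],.06,.09,.08,'B')
E
```

```text
t 39.82 tcp [ 422.6 -369.2  245.9] tooly -61.06 zz -1.0 F [-0.1  1.1  0.7] w 77.7 gf 0.0
[-0.85 -0.11  1.74  0.    1.51  0.21]
B 3551 encl [ 442.1 -403.8] 26.0 pct-mid [ 442.7 -402.9] [48.4 48.6] z [67.3 70.3 71.5]
B 2523 encl [ 441.5 -402.9] 25.8 pct-mid [ 441.  -398.9] [45.8 40.1] z [68.7 70.3 71.5]
B 130 encl [ 447.4 -411.3] 30.9 pct-mid [ 446.4 -409.7] [48.  54.1] z [61.8 68.  72.9]
```

Jar2 was knocked to (442,-404) mm. Turning the fingers away from the brush and re-measuring.

>>> arm_command:
  rows:
    - [78,[0.065,-0.113,0],[0,0,0.07]]
    - [78,[0.065,-0.113,0],[0,0,0.14]]
    - [78,[0.065,-0.113,0],[0,0,0.21]]
    - [78,[0.065,-0.113,0],[0,0,0.28]]
    - [78,[0.065,-0.113,0],[0,0,0.35]]
    - [78,[0.065,-0.113,0],[0,0,0.42]]
    - [78,[0.065,-0.113,0],[0,0,0.5]]
    - [78,[0.065,-0.113,0],[0,0,0.5]]
    - [78,[0.065,-0.113,0],[0,0,0.5]]
    - [78,[0.065,-0.113,0],[0,0,0.5]]

```text
time: 40.75
tool_pos: [0.4422, -0.404, 0.2464]
tool_rot: [-0.001, 0.8, 0.6, -0.001]
contact_force: [0.8, 0.1, 0.2]
gripper_width: 0.917
grasp_force: 0.0
```

```bash
python3 - <<'E'
from h import *
s=st();print(s['joint_pos'].round(2))
P=cloud(grab('wrist'));circ(P,[.442,-.404],.055,.09,.06,'B')
Q=P.reshape(-1,3);m=(Q[:,2]>.008)&(Q[:,2]<.12)&(np.linalg.norm(Q[:,:2]-[.442,-.404],axis=1)>.05)&(np.abs(Q[:,0]-.442)<.06)&(np.abs(Q[:,1]+.404)<.16);print(m.sum(),Q[m].min(0),Q[m].max(0)) if m.any() else 0
t=load('top');P=cloud(t);Q=P[280:370,485:515].reshape(-1,3);m=Q[:,2]>.012;print('brush',np.nanpercentile(Q[m],[2,98],axis=0))
E
```

```text
t 40.75 tcp [ 442.2 -404.   246.4] tooly -16.24 zz -1.0 F [0.8 0.1 0.2] w 78.3 gf 0.0
[-0.86 -0.02  1.66 -0.    1.5  -0.58]
B 3461 encl [ 448.  -413.4] 25.9 pct-mid [ 448.3 -412.6] [47.8 48.8] z [67.7 70.3 71.5]
4206 [ 0.38217923 -0.53748318  0.00805652] [ 0.48287659 -0.49262007  0.02269166]
brush [[ 0.28780955 -0.53352831  0.01261807]
 [ 0.47801427 -0.49378647  0.02664859]]
```

>>> arm_command:
  rows:
    - [78,[0.018,-0.028,0],[0,0,0]]
    - [78,[0.018,-0.028,0],[0,0,0]]
    - [78,[0.018,-0.028,0],[0,0,0]]
    - [78,[0.018,-0.028,0],[0,0,0]]
    - [78,[0.018,-0.028,0],[0,0,0]]
    - [78,[0.018,-0.028,0],[0,0,0]]
    - [78,[0.018,-0.028,0],[0,0,0]]
    - [78,[0.018,-0.028,0],[0,0,0]]

```text
time: 41.47
tool_pos: [0.4473, -0.4129, 0.2463]
tool_rot: [-0.001, 0.799, 0.601, -0.001]
contact_force: [-0.1, 0.5, 0.3]
gripper_width: 0.915
grasp_force: 0.0
```

```bash
python3 - <<'E'
from h import *
st()
for i in range(3):
    P=cloud(grab('wrist'));circ(P,[.448,-.413],.055,.09,.06,'B')
E
```

```text
t 41.47 tcp [ 447.3 -412.9  246.3] tooly -16.15 zz -1.0 F [-0.1  0.5  0.3] w 78.2 gf 0.0
B 3508 encl [ 448.2 -413.5] 26.0 pct-mid [ 448.3 -412.6] [47.8 48.5] z [68.2 70.3 71.5]
B 3514 encl [ 448.1 -413.5] 25.9 pct-mid [ 448.3 -412.6] [47.9 48.7] z [68.3 70.3 71.5]
B 3508 encl [ 448.1 -413.4] 25.8 pct-mid [ 448.3 -412.7] [47.9 48.8] z [68.1 70.3 71.5]
```

>>> arm_command:
  rows:
    - [78,[0.004,0,-0.12],[0,0,0]]
    - [78,[0.004,0,-0.25],[0,0,0]]
    - [78,[0.004,0,-0.38],[0,0,0]]
    - [78,[0.004,0,-0.5],[0,0,0]]
    - [78,[0.004,0,-0.6],[0,0,0]]
    - [78,[0.004,0,-0.66],[0,0,0]]
    - [78,[0.004,0,-0.69],[0,0,0]]
    - [78,[0.004,0,-0.69],[0,0,0]]
    - [0,[0.004,0,-0.69],[0,0,0]]
    - [0,[0.004,0,-0.69],[0,0,0]]
    - [0,[0.004,0,-0.69],[0,0,0]]
    - [0,[0.004,0,-0.69],[0,0,0]]

```text
time: 42.62
tool_pos: [0.4499, -0.4146, 0.0422]
tool_rot: [0.002, 0.799, 0.601, -0.001]
contact_force: [-0.1, -0.0, 4.8]
gripper_width: 0.59
grasp_force: 63.4
```

>>> arm_command:
  rows:
    - [0,[0,0,0],[0,0,0]]
    - [0,[0,0,0],[0,0,0]]
    - [0,[0,0,0],[0,0,0]]
    - [0,[0,0,0.03],[0,0,0]]
    - [0,[0,0,0.09],[0,0,0]]
    - [0,[0,0,0.18],[0,0,0]]
    - [0,[0,0,0.28],[0,0,0]]
    - [0,[0,0,0.38],[0,0,0]]
    - [0,[0,0,0.43],[0,0,0]]
    - [0,[0,0,0.43],[0,0,0]]
    - [0,[0,0,0.43],[0,0,0]]
    - [0,[0,0,0.43],[0,0,0]]

```text
time: 43.62
tool_pos: [0.4476, -0.4117, 0.1659]
tool_rot: [-0.003, 0.799, 0.601, -0.001]
contact_force: [0.2, 0.3, -3.7]
gripper_width: 0.587
grasp_force: 63.4
```

```bash
python3 - <<'E'
from h import *
s=st()
P=cloud(grab('wrist'));c=s['tool_pos'][:2];circ(P,c,.17,.23,.023,'lid')
P=cloud(grab('side'));circ(P,c,.1,.21,.06,'side jar')
E
```

```text
t 43.62 tcp [ 447.6 -411.7  165.9] tooly -16.14 zz -1.0 F [ 0.2  0.3 -3.7] w 50.2 gf 63.4
lid 14037 encl [ 447.6 -411.7] 23.0 pct-mid [ 447.7 -411.6] [42.9 43.1] z [193.2 194.1 195. ]
side jar 508 encl [ 450.  -406.8] 43.2 pct-mid [ 448.1 -401.3] [74.9 61.7] z [128.1 161.9 199.9]
```

>>> arm_command:
  rows:
    - [0,[0.005,0.03,0],[0,0,0]]
    - [0,[0.015,0.09,0],[0,0,0]]
    - [0,[0.03,0.18,0],[0,0,0]]
    - [0,[0.045,0.28,0],[0,0,0]]
    - [0,[0.06,0.38,0],[0,0,0]]
    - [0,[0.075,0.48,0],[0,0,0]]
    - [0,[0.09,0.58,0],[0,0,0]]
    - [0,[0.105,0.68,0],[0,0,0]]
    - [0,[0.12,0.78,0],[0,0,0]]
    - [0,[0.135,0.87,0],[0,0,0]]
    - [0,[0.145,0.94,0],[0,0,0]]
    - [0,[0.155,0.99,0],[0,0,0]]

```text
time: 44.72
tool_pos: [0.4943, -0.1122, 0.1676]
tool_rot: [-0.002, 0.799, 0.602, -0.0]
contact_force: [-0.8, 0.9, -3.4]
gripper_width: 0.589
grasp_force: 63.4
```

>>> arm_command:
  rows:
    - [0,[0.01,0.08,0],[0,0,0]]
    - [0,[0.025,0.17,0],[0,0,0]]
    - [0,[0.035,0.25,0],[0,0,0]]
    - [0,[0.044,0.3,0],[0,0,0]]
    - [0,[0.044,0.321,0],[0,0,0]]
    - [0,[0.044,0.321,0],[0,0,0]]
    - [0,[0.044,0.321,-0.04],[0,0,0]]
    - [0,[0.044,0.321,-0.08],[0,0,0]]
    - [0,[0.044,0.321,-0.1],[0,0,0]]
    - [0,[0.044,0.321,-0.11],[0,0,0]]
    - [0,[0.044,0.321,-0.12],[0,0,0]]
    - [0,[0.044,0.321,-0.125],[0,0,0]]

```text
time: 45.72
tool_pos: [0.508, -0.0201, 0.1304]
tool_rot: [-0.001, 0.8, 0.6, -0.001]
contact_force: [-1.1, -0.4, -1.3]
gripper_width: 0.589
grasp_force: 63.5
```

>>> arm_command:
  rows:
    - [0,[0,0,-0.005],[0,0,0]]
    - [0,[0,0,-0.005],[0,0,0]]
    - [0,[0,0,-0.005],[0,0,0]]
    - [0,[0,0,-0.005],[0,0,0]]

```text
time: 46.05
tool_pos: [0.5087, -0.0198, 0.1298]
tool_rot: [-0.0, 0.799, 0.601, -0.0]
contact_force: [0.1, -1.5, -2.1]
gripper_width: 0.586
grasp_force: 63.6
```

```bash
python3 - <<'E'
from h import *
s=st()
P=cloud(grab('wrist'));c=np.array([.508,-.02])
circ(P,c,.15,.165,.028,' lid');circ(P,c,.096,.125,.05,' base');circ(P,c,.078,.093,.08,' pan')
E
```

```text
t 46.05 tcp [508.7 -19.8 129.8] tooly -16.15 zz -1.0 F [ 0.1 -1.5 -2.1] w 50.0 gf 63.6
 lid 19453 encl [509.1 -18.7] 27.9 pct-mid [509.6 -18.6] [49.6 48.3] z [154.7 157.9 159. ]
 base 10305 encl [509.7 -18.7] 37.6 pct-mid [511.2  -4.6] [68.6 44.5] z [102.9 115.4 123.8]
 pan 33837 encl [508.6 -20.6] 72.2 pct-mid [508.9  -5.1] [137.3 108. ] z [87.  88.  89.2]
```

>>> arm_command:
  rows:
    - [0,[0,0,-0.004],[0,0,0]]
    - [0,[0,0,-0.008],[0,0,0]]
    - [0,[0,0,-0.008],[0,0,0]]
    - [54,[0,0,-0.008],[0,0,0]]
    - [58,[0,0,-0.008],[0,0,0]]
    - [78,[0,0,-0.008],[0,0,0]]
    - [78,[0,0,-0.008],[0,0,0]]
    - [78,[0,0,-0.008],[0,0,0]]
    - [78,[0,0,0.05],[0,0,0]]
    - [78,[0,0,0.12],[0,0,0]]
    - [78,[0,0,0.22],[0,0,0]]
    - [78,[0,0,0.34],[0,0,0]]

```text
time: 47.1
tool_pos: [0.5069, -0.0193, 0.2302]
tool_rot: [-0.002, 0.799, 0.601, -0.002]
contact_force: [0.0, -1.0, -0.1]
gripper_width: 0.914
grasp_force: 0.0
```

>>> arm_command:
  rows:
    - [78,[0,0,0],[0,0,0]]
    - [78,[0,0,0],[0,0,0]]
    - [78,[0,0,0],[0,0,0]]
    - [78,[0,0,0],[0,0,0]]
    - [78,[0,0,0],[0,0,0]]
    - [78,[0,0,0],[0,0,0]]
    - [78,[0,0,0],[0,0,0]]
    - [78,[0,0,0],[0,0,0]]
    - [78,[0,0,0],[0,0,0]]
    - [78,[0,0,0],[0,0,0]]
    - [78,[0,0,0],[0,0,0]]
    - [78,[0,0,0],[0,0,0]]

```text
time: 48.1
tool_pos: [0.5083, -0.0196, 0.2314]
tool_rot: [-0.001, 0.799, 0.601, -0.001]
contact_force: [-0.8, -0.6, 0.1]
gripper_width: 0.91
grasp_force: 0.0
```

>>> arm_command:
  rows:
    - [78,[0,0,0],[0,0,0]]
    - [78,[0,0,0],[0,0,0]]
    - [78,[0,0,0],[0,0,0]]
    - [78,[0,0,0],[0,0,0]]
    - [78,[0,0,0],[0,0,0]]
    - [78,[0,0,0],[0,0,0]]
    - [78,[0,0,0],[0,0,0]]
    - [78,[0,0,0],[0,0,0]]
    - [78,[0,0,0],[0,0,0]]
    - [78,[0,0,0],[0,0,0]]
    - [78,[0,0,0],[0,0,0]]
    - [78,[0,0,0],[0,0,0]]

```text
time: 49.1
tool_pos: [0.5083, -0.0196, 0.2313]
tool_rot: [-0.001, 0.799, 0.601, -0.001]
contact_force: [-1.2, 0.1, -0.5]
gripper_width: 0.911
grasp_force: 0.0
```

```bash
python3 - <<'E'
from h import *
s=st()
P=cloud(grab('wrist'));c=np.array([.508,-.02])
circ(P,c,.145,.165,.035,' lid');circ(P,c,.096,.125,.05,' base');circ(P,c,.076,.092,.08,' pan')
P=cloud(grab('side'));circ(P,[.57,.38],.055,.085,.045,'jar1')
E
```

```text
t 49.1 tcp [508.3 -19.6 231.3] tooly -16.14 zz -1.0 F [-1.2  0.1 -0.5] w 77.8 gf 0.0
 lid 6674 encl [509.5 -19.8] 26.0 pct-mid [509.7 -18.9] [47.8 48.6] z [153.5 155.4 156.4]
 base 4326 encl [509.4 -19.6] 37.9 pct-mid [509.6 -11.2] [72.  57.3] z [105.4 112.9 121.8]
 pan 20171 encl [508.7 -20.7] 72.1 pct-mid [508.8 -20.1] [136.3 136.5] z [84.4 85.5 86.7]
jar1 268 encl [568.  384.3] 27.3 pct-mid [567.1 383. ] [47.8 48.3] z [58.8 64.9 69.2]
```

>>> arm_command:
  rows:
    - [78,[0,0,-0.1],[0,0,0]]
    - [78,[0,0,-0.2],[0,0,0]]
    - [78,[0,0,-0.29],[0,0,0]]
    - [78,[0,0,-0.34],[0,0,0]]
    - [78,[0,0,-0.35],[0,0,0]]
    - [0,[0,0,-0.35],[0,0,0]]
    - [0,[0,0,-0.35],[0,0,0]]
    - [0,[0,0,-0.35],[0,0,0]]
    - [0,[0,0,-0.35],[0,0,0]]
    - [0,[0,0,-0.35],[0,0,0]]
    - [0,[0,0,-0.35],[0,0,0]]
    - [0,[0,0,-0.35],[0,0,0]]

```text
time: 50.2
tool_pos: [0.5092, -0.0198, 0.1273]
tool_rot: [0.0, 0.799, 0.601, 0.0]
contact_force: [0.8, -0.3, 0.1]
gripper_width: 0.589
grasp_force: 62.4
```

>>> arm_command:
  rows:
    - [0,[0,0,0.02],[0,0,0]]
    - [0,[0,0,0.06],[0,0,0]]
    - [0,[0,0,0.11],[0,0,0]]
    - [0,[0,0,0.15],[0,0,0]]
    - [0,[0,0.03,0.16],[0,0,0]]
    - [0,[0,0.1,0.16],[0,0,0]]
    - [0,[0,0.2,0.16],[0,0,0]]
    - [0,[0,0.31,0.16],[0,0,0]]
    - [0,[0,0.42,0.16],[0,0,0]]
    - [0,[0,0.53,0.16],[0,0,0]]
    - [0,[0,0.63,0.16],[0,0,0]]
    - [0,[0,0.7,0.16],[0,0,0]]

```text
time: 51.2
tool_pos: [0.5073, 0.1935, 0.1741]
tool_rot: [-0.001, 0.799, 0.602, -0.001]
contact_force: [-0.4, 0.7, -3.4]
gripper_width: 0.586
grasp_force: 62.9
```

>>> arm_command:
  rows:
    - [0,[0.03,0.05,0],[0,0,0]]
    - [0,[0.08,0.09,0],[0,0,0]]
    - [0,[0.14,0.13,0],[0,0,0]]
    - [0,[0.19,0.16,0],[0,0,0]]
    - [0,[0.207,0.167,0],[0,0,0]]
    - [0,[0.207,0.167,0],[0,0,0]]
    - [0,[0.207,0.167,0],[0,0,0]]
    - [0,[0.207,0.167,0],[0,0,0]]

```text
time: 51.87
tool_pos: [0.5694, 0.2401, 0.1739]
tool_rot: [-0.001, 0.799, 0.601, -0.001]
contact_force: [-0.6, -0.5, -3.8]
gripper_width: 0.59
grasp_force: 63.4
```

```bash
python3 - <<'E'
from h import *
s=st()
P=cloud(grab('wrist')); c=s['tool_pos'][:2]
circ(P,c,.18,.24,.022,' lid');circ(P,c+[-.0,.06],.0,.03,.05,' board')
E
```

```text
t 51.87 tcp [569.4 240.1 173.9] tooly -16.15 zz -1.0 F [-0.6 -0.5 -3.8] w 50.4 gf 63.4
 lid 12653 encl [569.4 240.1] 22.0 pct-mid [569.4 240.3] [41.1 41.1] z [199.9 200.8 201.7]
 board 16757 encl [569.4 300.1] 50.0 pct-mid [569.5 300.4] [93.3 93.3] z [11.2 12.4 13.6]
```

>>> arm_command:
  rows:
    - [0,[0,0,-0.08],[0,0,0]]
    - [0,[0,0,-0.18],[0,0,0]]
    - [0,[0,0,-0.28],[0,0,0]]
    - [0,[0,0,-0.35],[0,0,0]]
    - [0,[0,0,-0.38],[0,0,0]]
    - [0,[0,0,-0.39],[0,0,0]]
    - [0,[0,0,-0.396],[0,0,0]]
    - [0,[0,0,-0.4],[0,0,0]]
    - [0,[0,0,-0.4],[0,0,0]]
    - [0,[0,0,-0.4],[0,0,0]]

```text
time: 52.75
tool_pos: [0.5712, 0.2407, 0.0556]
tool_rot: [-0.0, 0.799, 0.601, 0.0]
contact_force: [-0.4, -0.0, -3.2]
gripper_width: 0.591
grasp_force: 63.3
```

>>> arm_command:
  rows:
    - [54,[0,0,0],[0,0,0]]
    - [58,[0,0,0],[0,0,0]]
    - [78,[0,0,0],[0,0,0]]
    - [78,[0,0,0],[0,0,0]]
    - [78,[0,0,0],[0,0,0]]
    - [78,[0,0,0.05],[0,0,0]]
    - [78,[0,0,0.12],[0,0,0]]
    - [78,[0,0,0.24],[0,0,0]]
    - [78,[0,0,0.37],[0,0,0]]
    - [78,[0,0,0.5],[0,0,0]]
    - [78,[0,0,0.63],[0,0,0]]
    - [78,[0,0,0.69],[0,0,0]]

```text
time: 53.75
tool_pos: [0.5723, 0.2411, 0.2685]
tool_rot: [0.001, 0.799, 0.601, 0.004]
contact_force: [0.6, 0.6, 1.4]
gripper_width: 0.913
grasp_force: 0.0
```

>>> arm_command:
  rows:
    - [78,[-0.4,0,0.1],[0,0,0]]
    - [78,[-0.4,0,0.1],[0,0,0]]
    - [78,[-0.4,0,0.1],[0,0,0]]
    - [78,[-0.4,0,0.1],[0,0,0]]
    - [78,[-0.4,0,0.1],[0,0,0]]
    - [78,[-0.4,0,0.1],[0,0,0]]
    - [78,[-0.4,0,0.1],[0,0,0]]

```text
time: 54.33
tool_pos: [0.4509, 0.2404, 0.2908]
tool_rot: [-0.001, 0.8, 0.601, -0.001]
contact_force: [0.0, 0.2, 0.2]
gripper_width: 0.918
grasp_force: 0.0
```

```bash
python3 - <<'E'
from h import *
st()
g=grab('side');t=grab('top')
for n,f in(('side',g),('top',t)):
    P=cloud(f);circ(P,[.57,.38],.055,.085,.045,n+'jar1');circ(P,[.57,.24],.07,.1,.045,n+'jar2');circ(P,[.38,.2],.075,.1,.035,n+' knob');circ(P,[.507,-.02],.08,.1,.09,n+' pan')
a=cv2.cvtColor(g['color'],cv2.COLOR_RGB2BGR)[110:450,200:480];b=cv2.cvtColor(t['color'],cv2.COLOR_RGB2BGR)[120:400,60:540]
cv2.imwrite('pics/end.png',np.hstack([cv2.resize(a,(320,389)),cv2.resize(b,(480,389))]))
E
```

```text
t 54.33 tcp [450.9 240.4 290.8] tooly -16.17 zz -1.0 F [0.  0.2 0.2] w 78.4 gf 0.0
sidejar1 267 encl [567.8 382.7] 27.7 pct-mid [567.2 383.6] [48.8 49. ] z [58.9 65.  69.1]
sidejar2 231 encl [567.9 243.6] 28.7 pct-mid [569.4 244.1] [49.2 48.5] z [72.6 78.8 84. ]
side knob 94 encl [377.  204.9] 16.6 pct-mid [377.9 205. ] [28.1 29.7] z [77.9 86.8 90.6]
side pan 627 encl [502.7 -18. ] 73.8 pct-mid [487.6 -21.9] [ 97.9 129.5] z [82.8 87.2 92. ]
topjar1 15 encl [586.9 385.8] 12.4 pct-mid [587.6 385.9] [ 8.7 22.9] z [63.4 68.3 71.1]
topjar2 323 encl [569.2 240.1] 26.9 pct-mid [569.1 238.9] [49.4 49.2] z [76.1 82.3 88.4]
top knob 116 encl [379.7 198.5] 14.9 pct-mid [379.8 198.2] [28.9 27.6] z [82.6 90.5 97.9]
top pan 2484 encl [506.9 -19.6] 72.1 pct-mid [506.6 -18.7] [134.9 133.9] z [85.4 90.9 96.5]
```

View pics/end.png

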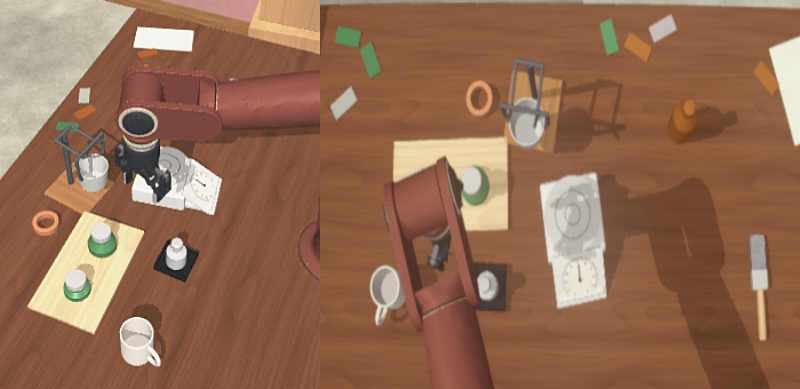

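The final view shows both jars upright on the board, at (100,240) and (77,285) in the left picture. The weight is in its tray, the pail is on the hook, the pan is empty, and no other jar is in sight.

```bash
python3 -c "
from h import *
print(manip.job_done())"
```

```text
the job is handed in; nothing more can be done
None
```

The job is handed in, with no verdict returned: the pail hangs on the hook, the check weight was weighed and is back in its tray, and the only two jars present (the two shortest kinds) were weighed in order and stand on the board; on the way to the hook the pail bumped the prong tips and was righted, and the second jar was knocked aside mid-run and found again.

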